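# Press the beech plaque flush onto the tilted display board

## Task

The tilted display board in the candle shop still needs its name plaque. Pick up the pale beech plaque from the green mat, tilt it to match the sloping board and set it, taped underside down, centred and square (long side up the slope) on the board's kraft-coloured field; the tape has not gripped yet, so finish while holding it there, its whole underside flush with the slope under a steady push of about 10 N. Do not push the board out of its set angle, and leave the slate plaque, the candle and the jar where they are.

Things in the scene. Friction and masses are not known exactly. Their poses are not given: they have to be found in the camera images.
- plaque: Pale beech plaque to mount, 84 x 54 x 14 mm (x, y, z), about 60 g, cream card with black lines on top, tape strips below that do not stick during this job. Lies on the mat taped side down. Origin: centre of its underside, z out of its top. Both ends alike: either may go up the slope. Grip across the 54 mm, fingertips 2 mm or more short of the underside so they do not meet the board first.
- field (a point): Centre of the kraft rectangle (100 mm up the slope x 70 mm across, thin black border) on the board's sloping face, on its surface. x points up the slope, y left across the board (seen from the robot), z out of the face (up, towards the robot). The face is 11 to 25 degrees from level, differently each time. Nothing stands on the face within 60 mm left and right.
- board: Dark wooden board, 200 mm up the slope x 260 mm x 12 mm, hinged at its lower edge. Origin: hinge line at mid width; axes as field; face at z = 12 mm, field centre at x = 105 mm. A lip at its foot stands 10 mm above the face; two sample lids (60 mm wide, 12 mm high) are fixed 95 mm left and right of the field. Stays hold it under pushes to 25 N on the field; above about 40 N it slips.
- easel: Pale wooden base of the board, 230 x 284 x 18 mm, fixed to the table, with steel side stays and knobs reaching 157 mm left and right of its middle line. Origin: at table height, middle of its lower front edge, under the sloping face's foot; x points uphill (away from the robot), z up.
- mat: green cutting mat 270 x 270 x 3 mm, fixed to the table; plaque, slate, candle and jar stand on it in mixed places about 150 mm apart. Origin: centre of its underside, on the table at height 0.
- slate: bystander: dark grey plaque of the same shape, 84 x 54 x 14 mm, origin at the centre of its underside. Not to be moved.
- candle: bystander: black candle tin with pale wax, 72 mm across, 52 mm high, origin at the centre of its underside. Not to be moved.
- jar: bystander: amber glass jar with black lid, 62 mm across, 68 mm high, origin at the centre of its underside. Not to be moved.
Things that resemble listed ones, but are neither listed nor needed, are in the scene too. Of the things like the plaque, leave any that is turquoise; of the rest the smaller one is meant.

How it is judged:
By the outcome, as a careful person would: the job done as asked, in the order asked, and still so for the second after the job is handed in, while the arm keeps its last pose, push and grip.
It also fails if it takes over 64 s, if anything falls off the work surface, if the arm or the gripper's body presses on something with over 40 N, if the wrist force passes 120 N, or if a joint passes its speed limit or range.

## Robot

A 6-joint arm with a two-finger parallel gripper is mounted at the origin on the work surface. World frame = base frame: x ahead of the robot, y to its left, z up, the work surface at z = 0. Lengths are in m, angles in degrees, forces in N, time in s.
With the tool pointing down it reaches from about 0.25 to 0.725 m from the base axis. Payload 9.7 kg.
Tool frame: the origin (TCP) lies on the centre line of the jaws, within the pads' length; the fingertips stand 19 mm ahead of it and the grasp point (between the pads) is the TCP (bot.tcp_to_tips is the z of the fingertips in the tool frame, in m); z points along the fingers, y is the line along which they close (so a half turn about z gives the same grasp; the last joint's range is limited). The gripper opens to 85 mm and grips with 20 to 120 N. Pads are 22 mm wide; open, the fingers measure 114 mm over their backs; the gripper's body (76 mm by 85 mm) begins 54 mm behind the grasp point. The pads swing forward as they close: fully open they stand 13 mm farther back than shut.
Start: joints at [0, 4.979, 10.078, 95.1, 0, 90], TCP at [0.55, -0, 0.21] pointing down, gripper open.
Joint ranges: [-179.16, 179.16], [-48.56, 103.87], [-65.8, 70.77], [-126.05, 130.52], [-82.76, 87.17], [-180, 180]. Speed limits (degrees/s): [127.2, 127.2, 147.25, 180, 180, 180].

## Interface

Orientations are given as [roll, pitch, yaw] about the fixed x, y, z axes, in that order (R = Rz(yaw) Ry(pitch) Rx(roll)).
In Python, from workcell import bot gives the robot as it stands. The module is installed in compiled form; this text tells all that it offers.
- The arm moves only by the tool play_rows, never from a script. Its argument "increments" is a list of rows, each an object with "slide": the shift along the tool's x, y, z in mm, a list of three; "angular": the turn, a rotation vector about the tool's x, y, z in degrees, a list of three; "claw": the opening, from -1 (shut) to 1 (fully open). In form: [{"slide": [x, y, z], "angular": [rx, ry, rz], "claw": claw}, ...]. A call has 1 to 8 rows; each row shifts and turns the commanded pose from where the row before left it, along the tool's axes as they then stand; what a row does not reach is not made up. A row lasts 1/10 s, in which the tool goes at most 50 mm and 8.59 degrees, less where a joint would pass 70% of its speed; a pose out of reach is approached as far as the arm can. A call is refused whole if a number of a shift passes 50 or a number of a turn 8.59, either way. A call with a gripper value outside its range is refused whole. The fingers move at their own pace and stop on an object; "squeeze" is the grip in N (left out, the last holds). Time passes only in rows, so rows that do not move let the fingers close. It gives the time, the measured TCP pose, the force, the opening and the grip force at its end, in the units of the state.
- bot.get_obs(): the state, without advancing time (a new reading comes with each control period).
- bot.camera(name): name is "scene" or "side" or "wrist"; returns the picture (384x512x3 uint8, red, green, blue); there is no depth.
- bot.camera_info(name): a dict with "fovy" (degrees; the focal length in pixels is half the picture's height over the tangent of half this angle, whatever the lens; pixels are square), "cx", "cy" (the principal point, pixels), "k1" (the pictures are not rectified: a ray, as slopes to the right and down, at radius r is drawn at 1 + k1 r^2 times it, then the intrinsics apply), "R" (3x3) and "t" (3): a world point X has camera coordinates R X + t. Camera axes: x right, y down, z forward; pixel columns grow to the right and rows downward; lengths in m; the calibration is good to about 2 mm. A picture is of the moment at which its call begins: read the wrist's pose just before it. camera_info takes no time and is no camera call; for the wrist camera it gives the pose at the moment of the call.
- bot.job_done(): hands the job in; it is judged then, once.
The state is a dict: "time": time; "q": joint angles; "qd": joint speeds; "joint_efforts": joint torques, N m; "ee_pos": TCP position; "tcp_rot": TCP orientation; "wrist_force": force on the tool from outside, world axes, zero at the start; "torque": the same for the moment, N m; "opening": finger opening in m; "grasp_force": force on a finger pad.
Only numpy, scipy, OpenCV 4.12 (cv2) and the standard library are available. Lean on these libraries where they do the work, as an engineer would, in place of code of your own. Each camera call takes 0.05 s, during which the arm holds its last target. There are 200 camera calls.

## Working session

There is one attempt and no reset: what is moved stays moved. The work goes in short steps, Python scripts to look and compute and a tool call to move; the robot and the scene stay as the last step left them, time stands still between calls to the robot, and variables do not carry over. Pictures are saved under pics/ and viewed, at most 10 in all, crops included, and the job is handed in when it is done.

Besides the shell and the picture viewer there is one more tool, called after "Request:" by a JSON object that holds its "name" and its "arguments", one argument or row to a line. play_rows: Moves the arm, as the interface text tells. Its arguments: {"type":"object","properties":{"increments":{"type":"array"},"squeeze":{"type":"number"}},"required":["increments"]}

```bash
mkdir -p pics
cat > h.py <<'E'
from workcell import bot
import numpy as np, cv2
from scipy.spatial.transform import Rotation as Ro
def snap(n,f=None):
    ci=bot.camera_info(n); im=bot.camera(n)
    if f: cv2.imwrite(f'pics/{f}.png',im[:,:,::-1]); np.savez(f'pics/{f}.npz',im=im,**{k:np.array(v) for k,v in ci.items()})
    return im,ci
def load(f):
    d=np.load(f'pics/{f}.npz'); return d['im'],{k:d[k] for k in d.files if k!='im'}
def K(ci):
    f=192/np.tan(np.radians(ci['fovy'])/2); return np.array([[f,0,ci['cx']],[0,f,ci['cy']],[0,0,1.]]),np.array([float(ci['k1']),0,0,0])
def ray(ci,uv):
    k,d=K(ci); p=cv2.undistortPoints(np.array(uv,float).reshape(-1,1,2),k,d).reshape(-1,2)
    R=np.array(ci['R']);t=np.array(ci['t'])
    return -R.T@t, np.c_[p,np.ones(len(p))]@R
def onz(ci,uv,z):
    o,d=ray(ci,uv); return o+d*((z-o[2])/d[:,2])[:,None]
def proj(ci,X):
    k,d=K(ci); return cv2.projectPoints(np.array(X,float).reshape(-1,1,3),cv2.Rodrigues(np.array(ci['R'],float))[0],np.array(ci['t'],float),k,d)[0].reshape(-1,2)
def tri(c1,u1,c2,u2):
    o1,d1=ray(c1,u1);o2,d2=ray(c2,u2);P=[];G=[]
    for a,b in zip(d1,d2):
        s=np.linalg.lstsq(np.c_[a,-b],o2-o1,rcond=None)[0];p,q=o1+a*s[0],o2+b*s[1];P.append((p+q)/2);G.append(np.linalg.norm(p-q))
    return np.array(P),np.array(G)
E
python3 - <<'E'
from h import *
a=[snap(n,n+'0') for n in('scene','side','wrist')]
for n,(im,c) in zip('abc',a): print(c)
cv2.imwrite('pics/two.png',cv2.resize(np.vstack([a[1][0]]),(800,600))[:,:,::-1])
cv2.imwrite('pics/one.png',cv2.resize(a[0][0],(800,600))[:,:,::-1])
print(bot.get_obs(),bot.tcp_to_tips)
E
```

```text
{'fovy': 57.00017810184718, 'cx': 252.79770775685523, 'cy': 188.64100056475968, 'k1': -0.07716058962264578, 'R': array([[-0.08182663,  0.99652659, -0.01546494],
       [ 0.77146142,  0.05350682, -0.63402231],
       [-0.63099261, -0.06381051, -0.7731601 ]]), 't': array([ 0.02634627, -0.31549537,  1.24213412])}
{'fovy': 45.463293635344506, 'cx': 251.16503775784523, 'cy': 191.81613133027665, 'k1': 0.01695991267045365, 'R': array([[-0.9023577 , -0.43071884, -0.01522692],
       [-0.28240326,  0.6175865 , -0.73405402],
       [ 0.32557484, -0.65807917, -0.67892034]]), 't': array([0.42470973, 0.19727442, 0.99691812])}
{'fovy': 58.335685676207575, 'cx': 259.0111196497783, 'cy': 194.78100511489734, 'k1': 0.028911368262695632, 'R': array([[ 9.99999552e-01, -8.86593737e-05, -9.42251255e-04],
       [ 1.65282301e-04, -9.63941998e-01,  2.66112376e-01],
       [-9.31868915e-04, -2.66112413e-01, -9.63941552e-01]]), 't': array([-0.55042868, -0.03434237,  0.37868603])}
{'time': 0.15, 'q': array([ 1.84569660e-03,  5.00519755e+00,  1.00450643e+01,  9.50984392e+01,
       -1.01249308e-03,  8.99999602e+01]), 'qd': array([-0.03401078, -0.05980817,  0.14126314,  0.00125942, -0.00984162,
        0.02831669]), 'joint_efforts': array([-3.04631758e-03, -5.20762289e+01,  4.65044117e+01,  1.38444663e-02,
       -2.16874664e-04, -1.82086734e-05]), 'ee_pos': array([5.49814840e-01, 1.23075557e-05, 2.09934734e-01]), 'tcp_rot': array([-1.79941428e+02,  1.01245189e-03,  9.00018865e+01]), 'wrist_force': array([-0.28769219,  0.59422089,  0.29419339]), 'torque': array([ 0.00705061,  0.06444362, -0.03248315]), 'grasp_force': 0.0, 'opening': 0.08516400109789618} 0.019
```

View pics/one.png

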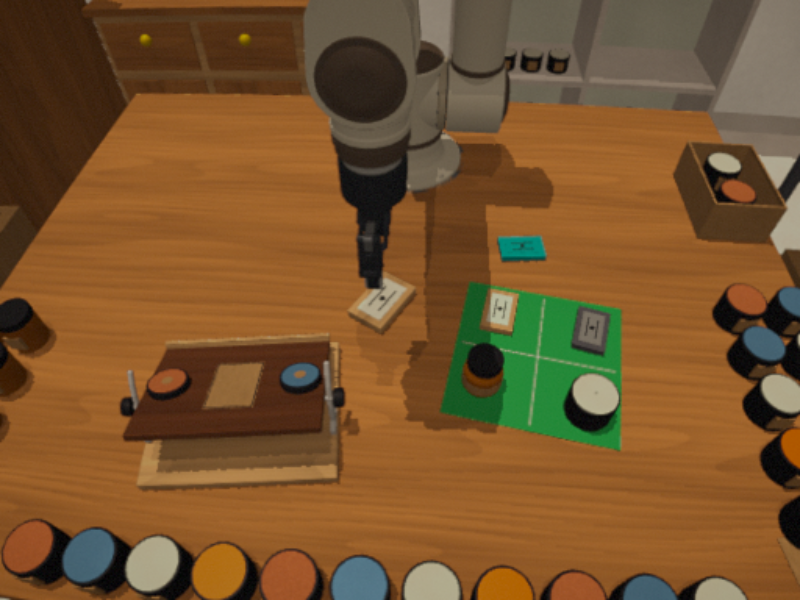

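View pics/two.png

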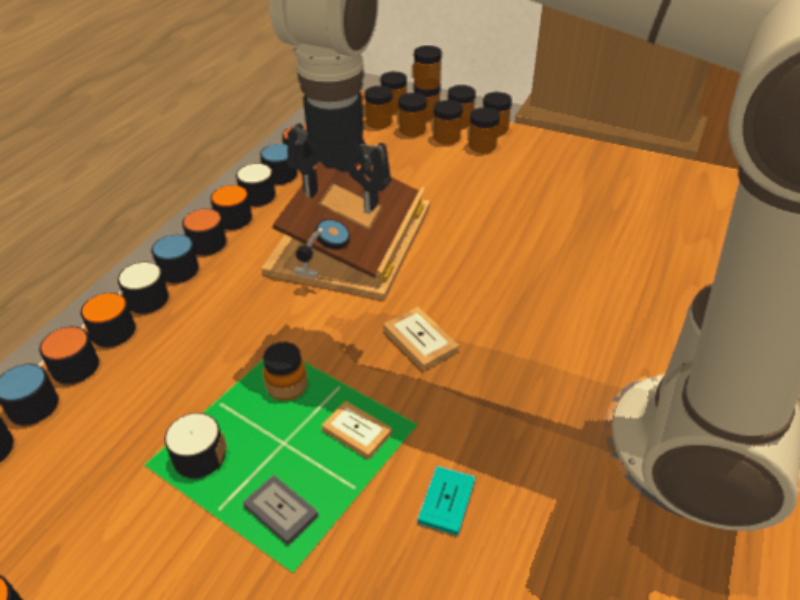

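The scene view shows the small beech plaque on the mat at about (500,311), with the larger decoy off the mat at (382,302) and a turquoise one at (522,248), all in 800-px coordinates. The kraft field is at (235,385) in the scene view and (348,204) in the side view. Next I'll segment both.

```bash
cat > m.py <<'E'
from h import *
def comp(mask,seed,rad=12):
    n,l,s,c=cv2.connectedComponentsWithStats(mask.astype(np.uint8),connectivity=4)
    b=[i for i in range(1,n) if s[i,4]>60]; i=min(b,key=lambda i:np.hypot(*(c[i]-seed)))
    return (l==i).astype(np.uint8),s[i],c[i]
def quad(m):
    c=max(cv2.findContours(m,cv2.RETR_EXTERNAL,cv2.CHAIN_APPROX_NONE)[0],key=cv2.contourArea)
    h=cv2.convexHull(c)
    for e in np.arange(1,12,.25):
        q=cv2.approxPolyDP(h,e,True)
        if len(q)<=4: break
    q=q.reshape(-1,2).astype(float); P=c.reshape(-1,2).astype(float); L=[]
    for i in range(len(q)):   # refine: fit line to contour pixels along each side
        a,b=q[i],q[(i+1)%len(q)]; u=(b-a)/np.linalg.norm(b-a); t=(P-a)@u/np.linalg.norm(b-a); d=(P-a)@np.array([-u[1],u[0]])
        s=P[(t>.15)&(t<.85)&(abs(d)<2.5)]; v=cv2.fitLine(s.astype(np.float32),cv2.DIST_HUBER,0,.01,.01).ravel(); L.append(np.cross([v[2],v[3],1],[v[2]+v[0],v[3]+v[1],1]))
    o=[np.cross(L[i-1],L[i]) for i in range(len(L))]
    return np.array([x[:2]/x[2] for x in o])
E
python3 - <<'E'
from m import *
S,cs=load('scene0');D,cd=load('side0')
for n,im,sp,sf in(('scene',S,(320,199),(150,246)),('side',D,(228,275),(223,130))):
    hsv=cv2.cvtColor(im,cv2.COLOR_RGB2HSV)
    for p in (sp,sf): print(n,'rgb/hsv',im[p[1],p[0]],hsv[p[1]-6:p[1]+7:4,p[0]-6:p[0]+7:4].reshape(-1,3).tolist())
c=lambda im,x,y,w=60:cv2.resize(im[y-w*3//4:y+w*3//4,x-w//1:x+w],(400,300),interpolation=cv2.INTER_NEAREST)
cv2.imwrite('pics/crops.png',np.vstack([np.hstack([c(S,320,199,40),c(D,228,275,40)]),np.hstack([c(S,150,246,80),c(D,223,130,80)])])[:,:,::-1])
E
```

```text
scene rgb/hsv [179 179 150] [[30, 41, 176], [29, 42, 170], [31, 38, 182], [32, 39, 185], [29, 41, 180], [28, 46, 134], [29, 44, 145], [29, 40, 183], [29, 42, 178], [31, 40, 185], [27, 46, 121], [18, 104, 181], [29, 41, 180], [33, 38, 186], [33, 38, 187], [17, 138, 176]]
scene rgb/hsv [147 104  57] [[16, 153, 145], [16, 157, 148], [15, 151, 147], [15, 157, 148], [15, 153, 147], [16, 160, 148], [15, 156, 149], [16, 156, 149], [16, 150, 146], [16, 159, 144], [16, 158, 145], [16, 155, 146], [16, 155, 145], [16, 155, 146], [16, 151, 145], [16, 155, 140]]
side rgb/hsv [227 222 174] [[29, 43, 239], [29, 52, 234], [29, 58, 221], [28, 59, 230], [29, 60, 178], [30, 60, 207], [29, 51, 236], [29, 62, 203], [27, 61, 238], [30, 45, 237], [29, 62, 193], [30, 41, 239], [17, 163, 231], [18, 142, 233], [30, 41, 239], [31, 37, 240]]
side rgb/hsv [210 144  71] [[16, 170, 210], [15, 168, 212], [16, 164, 200], [13, 166, 115], [16, 169, 210], [16, 170, 208], [16, 169, 211], [16, 168, 211], [16, 169, 204], [16, 170, 210], [16, 168, 212], [16, 172, 213], [15, 161, 157], [16, 170, 214], [16, 170, 215], [16, 169, 213]]
```

View pics/crops.png

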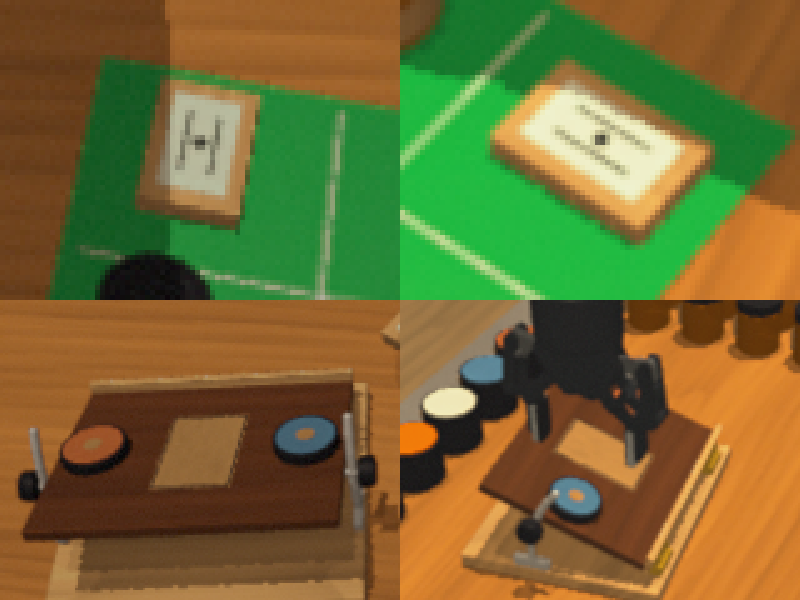

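The crops show the plaque card clean in both views. The field is clean in the scene view, but a finger hides its right corner in the side view.

Run:
```python
from m import *
S,cs=load('scene0');D,cd=load('side0')
for im,ci,sp in((S,cs,(320,199)),(D,cd,(228,275))):
    h=cv2.cvtColor(im,cv2.COLOR_RGB2HSV); m=(h[...,1]<75)&(h[...,2]>90)
    m=cv2.morphologyEx(m.astype(np.uint8),cv2.MORPH_CLOSE,np.ones((3,3)))
    g,s,c=comp(m,sp); q=quad(g); P=onz(ci,q,.017); e=np.roll(P,-1,0)-P
    print('card',s,P[:,:2].round(4).tolist(),'ctr',P.mean(0).round(4),'len',np.linalg.norm(e,axis=1).round(4),'ang',(np.degrees(np.arctan2(e[:,1],e[:,0]))%180).round(1))
    # small dot at card centre is another check
h=cv2.cvtColor(S,cv2.COLOR_RGB2HSV); m=(h[...,2]>110)&(h[...,1]<185)
g,s,c=comp(m,(150,246)); q=quad(g); print('field',s,q.round(1).tolist())
k,d=K(cs)
# order: project onto z~.06 to decide which are upslope (+x), left (+y)
P=onz(cs,q,.08); print(P.round(3).tolist()); mc=P.mean(0)
obj=[];
for p in P: obj.append([.049*np.sign(p[0]-mc[0]),.034*np.sign(p[1]-mc[1]),0])
for a in (0,):
  n,rs,ts,er=cv2.solvePnPGeneric(np.array(obj),q.reshape(-1,1,2),k,d,flags=cv2.SOLVEPNP_IPPE)
  for r,t,e in zip(rs,ts,er):
    R=cs['R'].T@cv2.Rodrigues(r)[0]; print('field pos',(cs['R'].T@(t.ravel()-cs['t'])).round(4),'R',R.round(3).tolist(),e)
h=cv2.cvtColor(D,cv2.COLOR_RGB2HSV); m=(h[...,2]>170)&(h[...,1]<190)&(h[...,0]<20)
g,s,c=comp(m,(220,128)); print('side field',s,quad(g).round(1).tolist())
```

```text
card [312 188  16  20 248] [[0.4068, 0.1773], [0.4116, 0.2093], [0.4728, 0.1997], [0.4654, 0.1675]] ctr [0.4391 0.1884 0.017 ] len [0.0324 0.0619 0.033  0.0594] ang [ 81.4 171.   77.1 170.5]
card [213 262  31  23 359] [[0.471, 0.1973], [0.465, 0.1674], [0.4038, 0.1762], [0.4116, 0.2087]] ctr [0.4379 0.1874 0.017 ] len [0.0305 0.0618 0.0334 0.0606] ang [ 78.6 171.8  76.6 169.1]
field [130 232  38  29 781] [[167.3, 232.6], [159.8, 258.4], [130.7, 260.4], [140.4, 233.3]]
[[0.617, -0.17, 0.08], [0.683, -0.172, 0.08], [0.693, -0.234, 0.08], [0.623, -0.232, 0.08]]
field pos [ 0.6237 -0.2233  0.0268] R [[0.934, -0.127, -0.335], [0.116, 0.992, -0.053], [0.339, 0.011, 0.941]] [0.23079956]
field pos [ 0.6273 -0.2221  0.0282] R [[0.254, -0.381, 0.889], [-0.374, 0.809, 0.453], [-0.892, -0.448, 0.063]] [0.66972516]
side field [206 118  37  27 440] [[240.5, 132.6], [236.0, 144.5], [205.1, 129.7], [214.1, 117.7]]
```

Request:
{"name": "play_rows", "arguments": {
  "increments": [
    {"slide":[38,-22,0],"angular":[0,0,0],"claw":1},
    {"slide":[38,-22,0],"angular":[0,0,0],"claw":1},
    {"slide":[38,-22,0],"angular":[0,0,0],"claw":1},
    {"slide":[38,-22,0],"angular":[0,0,0],"claw":1},
    {"slide":[36,-23.5,0],"angular":[0,0,0],"claw":1},
    {"slide":[0,0,0],"angular":[0,0,8],"claw":1},
    {"slide":[0,0,0],"angular":[0,0,0],"claw":1},
    {"slide":[0,0,0],"angular":[0,0,0],"claw":1}
  ],
  "squeeze": 30
}}

```text
time: 0.95
ee_pos: [0.4386, 0.1878, 0.2104]
tcp_rot: [-180.0, 0.0, 82.2]
wrist_force: [0.5, -0.0, -0.3]
opening: 0.0855
grasp_force: 0.0
```

```bash
python3 -c "
from h import *
o=bot.get_obs();print(o['time'],o['q'],o['ee_pos'],o['tcp_rot'])"
```

```text
0.95 [ 2.31840311e+01 -4.96310097e+00  1.21128007e-01  9.50949157e+01
 -8.07174197e-03  1.20979964e+02] [0.43861733 0.18780008 0.21035898] [-1.79994993e+02  1.24211363e-02  8.22040679e+01]
```

Request:
{"name": "play_rows", "arguments": {
  "increments": [
    {"slide":[0,0,0],"angular":[0,0,-8],"claw":1},
    {"slide":[0,0,0],"angular":[0,0,-8],"claw":1},
    {"slide":[0,0,0],"angular":[0,0,-8],"claw":1},
    {"slide":[0,0,0],"angular":[0,0,-8],"claw":1},
    {"slide":[0,0,0],"angular":[0,0,-8],"claw":1},
    {"slide":[0,0,0],"angular":[0,0,-8],"claw":1},
    {"slide":[0,0,0],"angular":[0,0,-8],"claw":1},
    {"slide":[0,0,0],"angular":[0,0,-8],"claw":1}
  ]
}}

```text
time: 1.75
ee_pos: [0.4391, 0.187, 0.2103]
tcp_rot: [-180.0, -0.0, 146.4]
wrist_force: [0.8, -0.3, 0.4]
opening: 0.0852
grasp_force: 0.0
```

Request:
{"name": "play_rows", "arguments": {
  "increments": [
    {"slide":[0,0,0],"angular":[0,0,-8],"claw":1},
    {"slide":[0,0,0],"angular":[0,0,-8],"claw":1},
    {"slide":[0,0,0],"angular":[0,0,-8],"claw":1},
    {"slide":[0,0,0],"angular":[0,0,0],"claw":1},
    {"slide":[0,0,0],"angular":[0,0,0],"claw":1}
  ]
}}

```text
time: 2.25
ee_pos: [0.4388, 0.1874, 0.2103]
tcp_rot: [-180.0, -0.0, 169.8]
wrist_force: [0.3, 0.5, 0.2]
opening: 0.0857
grasp_force: 0.0
```

Run:
```python
from m import *
o=bot.get_obs();print(o['time'],o['q'],o['ee_pos'],o['tcp_rot'])
im,ci=snap('wrist','w1');s,cs=snap('side','side1')
print('card px',proj(ci,[[.4385,.188,.017]]), 'field px side',proj(cs,[[.62,-.22,.05]]))
cv2.imwrite('pics/w1v.png',np.hstack([im,s])[:, :, ::-1][:, :, :] if 0 else cv2.resize(np.hstack([im,s]),(800,300))[:,:,::-1])
```

```text
2.25 [ 2.31211832e+01 -4.95003305e+00  1.29993271e-01  9.51000164e+01
 -1.31229807e-03  3.33359156e+01] [0.438835   0.18736317 0.21032961] [-1.79987918e+02 -1.59797820e-02  1.69785266e+02]
card px [[259.04320773 164.8679559 ]] field px side [[236.89984443 139.1773986 ]]
```

View pics/w1v.png

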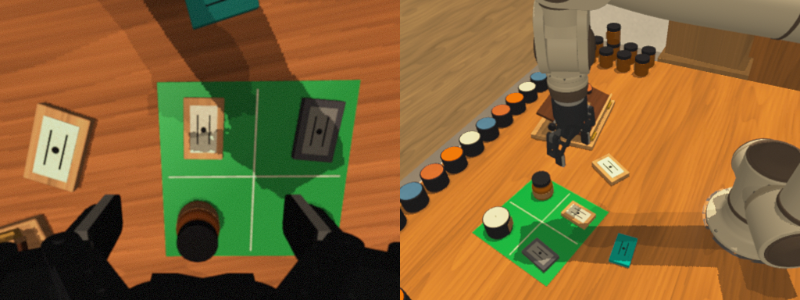

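The wrist view shows the card at about (204,129) in this composite, or (261,165) in the full image, which is where it was predicted to be. The arm hides the field in the side view.

Run:
```python
from m import *
im,ci=load('w1'); h=cv2.cvtColor(im,cv2.COLOR_RGB2HSV)
for nm,m in(('card',(h[...,1]<90)&(h[...,2]>70)),('top',~((h[...,0]>45)&(h[...,0]<80)&(h[...,1]>90)))):
    w=np.zeros(m.shape,bool); w[115:215,225:300]=1
    m=cv2.morphologyEx((m&w).astype(np.uint8),cv2.MORPH_CLOSE,np.ones((9,9)))
    if nm=='top': m=cv2.morphologyEx(m,cv2.MORPH_OPEN,np.ones((9,9)))
    g,s,c=comp(m,(261,165)); q=quad(g); P=onz(ci,q,.017); e=np.roll(P,-1,0)-P
    print(nm,s,q.round(1).tolist(),'ctr',P.mean(0).round(4),'len',np.linalg.norm(e,axis=1).round(4),'ang',(np.degrees(np.arctan2(e[:,1],e[:,0]))%180).round(1))
```

```text
card [ 243  135   35   61 2011] [[244.0, 134.6], [277.3, 136.6], [275.4, 193.4], [244.0, 195.4]] ctr [0.4396 0.189  0.017 ] len [0.0343 0.0606 0.0339 0.0648] ang [ 76.5 168.7  83.7 169.1]
top [ 234  124   54   81 4186] [[286.7, 124.0], [284.5, 204.7], [235.6, 202.6], [233.6, 124.0]] ctr [0.4389 0.189  0.017 ] len [0.0859 0.0531 0.0835 0.0541] ang [169.4  77.2 170.2  79.8]
```

Request:
{"name": "play_rows", "arguments": {
  "increments": [
    {"slide":[0,1,35],"angular":[0,0,0],"claw":0.55},
    {"slide":[0,0,35],"angular":[0,0,0],"claw":0.55},
    {"slide":[0,0,35],"angular":[0,0,0],"claw":0.55},
    {"slide":[0,0,30],"angular":[0,0,0],"claw":0.55},
    {"slide":[0,0,20],"angular":[0,0,0],"claw":0.55},
    {"slide":[0,0,10],"angular":[0,0,0],"claw":0.55},
    {"slide":[0,0,0],"angular":[0,0,0],"claw":0.55},
    {"slide":[0,0,0],"angular":[0,0,0],"claw":0.55}
  ]
}}

```text
time: 3.15
ee_pos: [0.4392, 0.1891, 0.0465]
tcp_rot: [180.0, 0.0, 170.0]
wrist_force: [0.2, -0.1, 0.1]
opening: 0.0663
grasp_force: 0.0
```

Run:
```python
from m import *
o=bot.get_obs();print(o['time'],o['ee_pos'],o['tcp_rot'],o['opening'])
im,ci=snap('wrist','w2');s,cs=snap('side','side2'); p=proj(cs,[o['ee_pos']])[0].astype(int); print(p)
c=s[p[1]-60:p[1]+60,p[0]-60:p[0]+60]
cv2.imwrite('pics/w2v.png',np.hstack([cv2.resize(im,(400,300)),cv2.resize(c,(400,300))])[:,:,::-1])
```

```text
3.15 [0.43915027 0.1891433  0.04648194] [1.79967714e+02 4.99249845e-02 1.69968328e+02] 0.0662807729783147
[226 264]
```

View pics/w2v.png

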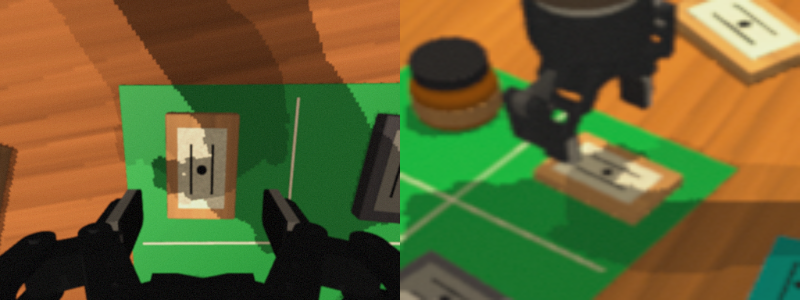

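The jaws are centred on the plaque (wrist image, about x 202) and straddle it. I'll now feel for the mat.

Request:
{"name": "play_rows", "arguments": {
  "increments": [
    {"slide":[0,0,10],"angular":[0,0,0],"claw":0.55},
    {"slide":[0,0,8],"angular":[0,0,0],"claw":0.55},
    {"slide":[0,0,2],"angular":[0,0,0],"claw":0.55},
    {"slide":[0,0,0],"angular":[0,0,0],"claw":0.55}
  ]
}}

```text
time: 3.65
ee_pos: [0.4383, 0.1888, 0.0248]
tcp_rot: [-180.0, -0.1, 170.0]
wrist_force: [-1.1, 0.1, 0.1]
opening: 0.0662
grasp_force: 0.0
```

Request:
{"name": "play_rows", "arguments": {
  "increments": [
    {"slide":[0,0,2],"angular":[0,0,0],"claw":0.55},
    {"slide":[0,0,0],"angular":[0,0,0],"claw":0.55}
  ]
}}

```text
time: 3.85
ee_pos: [0.4387, 0.189, 0.0234]
tcp_rot: [-180.0, -0.0, 170.0]
wrist_force: [-0.2, 1.0, -0.7]
opening: 0.0658
grasp_force: 0.0
```

Request:
{"name": "play_rows", "arguments": {
  "increments": [
    {"slide":[0,0,2],"angular":[0,0,0],"claw":0.55},
    {"slide":[0,0,0],"angular":[0,0,0],"claw":0.55}
  ]
}}

```text
time: 4.05
ee_pos: [0.4386, 0.189, 0.0213]
tcp_rot: [-180.0, -0.0, 170.0]
wrist_force: [-0.3, -0.6, 0.7]
opening: 0.0663
grasp_force: 0.0
```

Request:
{"name": "play_rows", "arguments": {
  "increments": [
    {"slide":[0,0,1.5],"angular":[0,0,0],"claw":0.55},
    {"slide":[0,0,0],"angular":[0,0,0],"claw":0.55}
  ]
}}

```text
time: 4.25
ee_pos: [0.4386, 0.189, 0.0198]
tcp_rot: [-180.0, -0.0, 170.0]
wrist_force: [-0.1, -0.1, -0.2]
opening: 0.0661
grasp_force: 0.0
```

Request:
{"name": "play_rows", "arguments": {
  "increments": [
    {"slide":[0,0,1.5],"angular":[0,0,0],"claw":0.55},
    {"slide":[0,0,0],"angular":[0,0,0],"claw":0.55}
  ]
}}

```text
time: 4.45
ee_pos: [0.4386, 0.189, 0.0183]
tcp_rot: [-180.0, -0.0, 170.0]
wrist_force: [0.4, -0.1, 0.4]
opening: 0.0665
grasp_force: 0.0
```

Request:
{"name": "play_rows", "arguments": {
  "increments": [
    {"slide":[0,0,1.5],"angular":[0,0,0],"claw":0.55},
    {"slide":[0,0,0],"angular":[0,0,0],"claw":0.55}
  ]
}}

```text
time: 4.65
ee_pos: [0.4386, 0.1889, 0.0168]
tcp_rot: [-180.0, -0.0, 170.0]
wrist_force: [0.1, 0.2, 0.5]
opening: 0.0664
grasp_force: 0.0
```

Request:
{"name": "play_rows", "arguments": {
  "increments": [
    {"slide":[0,0,1.5],"angular":[0,0,0],"claw":0.55},
    {"slide":[0,0,0],"angular":[0,0,0],"claw":0.55}
  ]
}}

```text
time: 4.85
ee_pos: [0.4386, 0.1889, 0.0153]
tcp_rot: [-180.0, -0.0, 170.0]
wrist_force: [-0.4, 0.1, 0.6]
opening: 0.0662
grasp_force: 0.0
```

Request:
{"name": "play_rows", "arguments": {
  "increments": [
    {"slide":[0,0,1],"angular":[0,0,0],"claw":0.55},
    {"slide":[0,0,0],"angular":[0,0,0],"claw":0.55}
  ]
}}

```text
time: 5.05
ee_pos: [0.4386, 0.189, 0.0144]
tcp_rot: [-180.0, -0.0, 170.0]
wrist_force: [0.5, 0.2, 0.6]
opening: 0.0663
grasp_force: 0.0
```

Request:
{"name": "play_rows", "arguments": {
  "increments": [
    {"slide":[0,0,1],"angular":[0,0,0],"claw":0.55},
    {"slide":[0,0,0],"angular":[0,0,0],"claw":0.55}
  ]
}}

```text
time: 5.25
ee_pos: [0.4386, 0.1889, 0.0134]
tcp_rot: [-180.0, -0.0, 170.0]
wrist_force: [-0.4, 0.5, -0.5]
opening: 0.0662
grasp_force: 0.0
```

Request:
{"name": "play_rows", "arguments": {
  "increments": [
    {"slide":[0,0,1],"angular":[0,0,0],"claw":0.55},
    {"slide":[0,0,0],"angular":[0,0,0],"claw":0.55}
  ]
}}

```text
time: 5.45
ee_pos: [0.4386, 0.189, 0.0124]
tcp_rot: [-180.0, -0.0, 170.0]
wrist_force: [0.4, -0.4, -0.8]
opening: 0.0667
grasp_force: 0.0
```

Request:
{"name": "play_rows", "arguments": {
  "increments": [
    {"slide":[0,0,1],"angular":[0,0,0],"claw":0.55},
    {"slide":[0,0,0],"angular":[0,0,0],"claw":0.55}
  ]
}}

```text
time: 5.65
ee_pos: [0.4386, 0.189, 0.0113]
tcp_rot: [-180.0, -0.0, 170.0]
wrist_force: [0.1, -0.0, -0.3]
opening: 0.0663
grasp_force: 0.0
```

Run:
```python
from m import *
s,cs=snap('side','side3');w,cw=snap('scene','sc3'); a=proj(cs,[[.4386,.189,.0113]])[0].astype(int);b=proj(cw,[[.4386,.189,.0113]])[0].astype(int); print(a,b)
# where tips would be on mat: TCP +-33mm along closing axis, z=.003
y=np.array([np.cos(np.radians(80)),np.sin(np.radians(80)),0])
T=np.array([[.4386,.189,.003]]); T=np.r_[T-y*.033,T+y*.033]
print((proj(cs,T)-a+40)*[5,7.5],(proj(cw,T)-b+40)*[5,7.5]+[400,0])
c=[cv2.resize(i[p[1]-40:p[1]+40,p[0]-40:p[0]+40],(400,600),interpolation=cv2.INTER_CUBIC) for i,p in((s,a),(w,b))]
cv2.imwrite('pics/t.png',np.hstack(c)[:,:,::-1])
```

```text
[227 274] [319 198]
[[246.80658811 247.90085818]
 [155.40388306 398.01602136]] [[539.85632237 298.75787838]
 [661.46675351 333.86855598]]
```

View pics/t.png

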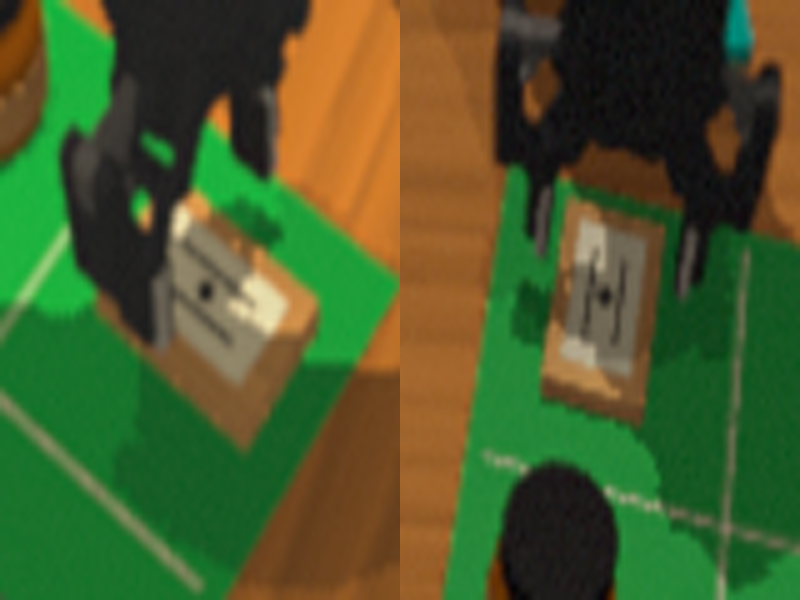

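Run:
```python
from m import *
_,cs=load('side3');_,cw=load('sc3')
f=lambda p,o,x:[[ (u-x)/5+o[0]-40, v/7.5+o[1]-40] for u,v in p]
print(tri(cs,f([(268,178),(158,348)],(227,274),0),cw,f([(540,253),(683,297)],(319,198),400)))
print(np.array(bot.get_obs()['ee_pos']),bot.get_obs()['tcp_rot'],-cs['R'].T@cs['t'])
# check wrist cam pos vs TCP now
c=bot.camera_info('wrist'); print(-np.array(c['R']).T@c['t'])
```

```text
(array([[0.42820468, 0.15078676, 0.02783441],
       [0.4433722 , 0.22543622, 0.0282184 ]]), array([0.00886245, 0.00889006]))
[0.43864368 0.18898331 0.01147051] [-1.79999488e+02 -3.00538580e-03  1.70001124e+02] [0.11437958 0.71714752 0.8281051 ]
[0.37282216 0.200668   0.17525842]
```

Run:
```python
from m import *
im,ci=snap('wrist','w4'); h=cv2.cvtColor(im,cv2.COLOR_RGB2HSV)
cv2.imwrite('pics/w4v.png',cv2.resize(im,(640,480))[:,:,::-1])
C=np.array([.4388,.189,.017]);a=np.radians(169.8);u=np.array([np.cos(a),np.sin(a),0]);v=np.array([-u[1],u[0],0])
print((1.25*proj(ci,[C+.042*i*u+.027*j*v for i,j in((1,1),(1,-1),(-1,-1),(-1,1))])).round(0).tolist())
o=bot.get_obs(); R=Ro.from_euler('xyz',o['tcp_rot'],degrees=True).as_matrix()
for z in(.005,.01,.019): print(z,(1.25*proj(ci,[o['ee_pos']+R@[0,s*.033,z] for s in(1,-1)])).round(0).tolist())
```

```text
[[250.0, 194.0], [396.0, 194.0], [387.0, 393.0], [259.0, 392.0]]
0.005 [[402.0, 290.0], [244.0, 290.0]]
0.01 [[400.0, 285.0], [246.0, 285.0]]
0.019 [[396.0, 278.0], [250.0, 278.0]]
```

View pics/w4v.png

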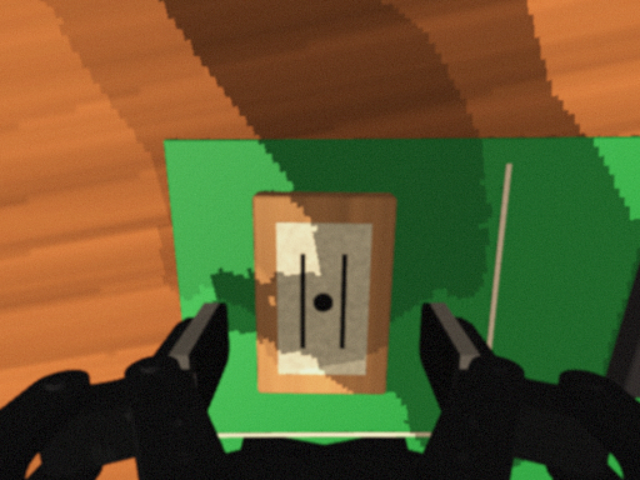

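The wrist view shows the plaque exactly where predicted. The fingertips, at (228,305) and (420,305), are clearly still above and behind where the TCP reading puts them. I'll descend further and check with force.

Request:
{"name": "play_rows", "arguments": {
  "increments": [
    {"slide":[0,0,2],"angular":[0,0,0],"claw":0.55},
    {"slide":[0,0,0],"angular":[0,0,0],"claw":0.55}
  ]
}}

```text
time: 6.0
ee_pos: [0.4385, 0.1889, 0.0092]
tcp_rot: [-180.0, -0.0, 170.0]
wrist_force: [0.6, 0.4, 0.6]
opening: 0.0665
grasp_force: 0.0
```

Request:
{"name": "play_rows", "arguments": {
  "increments": [
    {"slide":[0,0,1],"angular":[0,0,0],"claw":0.4},
    {"slide":[0,0,0],"angular":[0,0,0],"claw":0.4},
    {"slide":[0,0,0],"angular":[0,0,0],"claw":0.4}
  ]
}}

```text
time: 6.3
ee_pos: [0.4386, 0.189, 0.0085]
tcp_rot: [-180.0, -0.0, 170.0]
wrist_force: [0.6, -0.6, -0.2]
opening: 0.0594
grasp_force: 0.0
```

Run:
```python
from m import *
o=bot.get_obs(); print(o['ee_pos'],o['opening'],o['wrist_force'])
im,ci=snap('wrist','w5'); s,cs=snap('side','side5');w,cw=snap('scene','sc5')
# dark finger silhouettes in wrist view vs w4
for f in('w4','w5'):
    g=load(f)[0].max(2); 
    for v in range(225,275,6):
        r=np.where(g[v]<45)[0]; print(f,v,(r[r<200].max() if (r<200).any() else None),(r[r>320].min() if (r>320).any() else None))
```

```text
[0.43864447 0.18897097 0.00846201] 0.05936467882027813 [ 0.61389328 -0.62885632 -0.15822349]
w4 225 None 507
w4 231 None 506
w4 237 None 504
w4 243 179 339
w4 249 181 338
w4 255 181 337
w4 261 181 337
w4 267 181 336
w4 273 182 336
w5 225 None None
w5 231 None 510
w5 237 None 508
w5 243 188 330
w5 249 189 329
w5 255 189 329
w5 261 189 328
w5 267 190 328
w5 273 190 328
```

Request:
{"name": "play_rows", "arguments": {
  "increments": [
    {"slide":[0,0,2],"angular":[0,0,0],"claw":0.45},
    {"slide":[0,0,2],"angular":[0,0,0],"claw":0.45},
    {"slide":[0,0,2],"angular":[0,0,0],"claw":0.45},
    {"slide":[0,0,0],"angular":[0,0,0],"claw":0.45}
  ]
}}

```text
time: 6.85
ee_pos: [0.4384, 0.1889, 0.0021]
tcp_rot: [-180.0, -0.0, 170.0]
wrist_force: [-0.4, 0.8, -0.1]
opening: 0.062
grasp_force: 0.0
```

Run:
```python
from m import *
o=bot.get_obs(); print(o['ee_pos'],o['opening'],o['wrist_force'],o['q'])
im,ci=snap('wrist','w6'); s,cs=snap('side','side6');w,cw=snap('scene','sc6')
P=np.array(o['ee_pos']);a=proj(cs,[P])[0].astype(int);b=proj(cw,[P])[0].astype(int);print(a,b)
c=[cv2.resize(i[p[1]-40:p[1]+30,p[0]-35:p[0]+35],(400,400),interpolation=cv2.INTER_CUBIC) for i,p in((s,a),(w,b))]
cv2.imwrite('pics/t6.png',np.hstack(c)[:,:,::-1])
```

```text
[0.43842552 0.18888646 0.0020635 ] 0.06195759757229766 [-0.35894832  0.79175987 -0.13402751] [ 2.33065735e+01 -3.63226162e+00 -2.17580956e+01  7.19108055e+01
  1.88810821e-03  3.33068429e+01]
[227 277] [318 200]
```

View pics/t6.png

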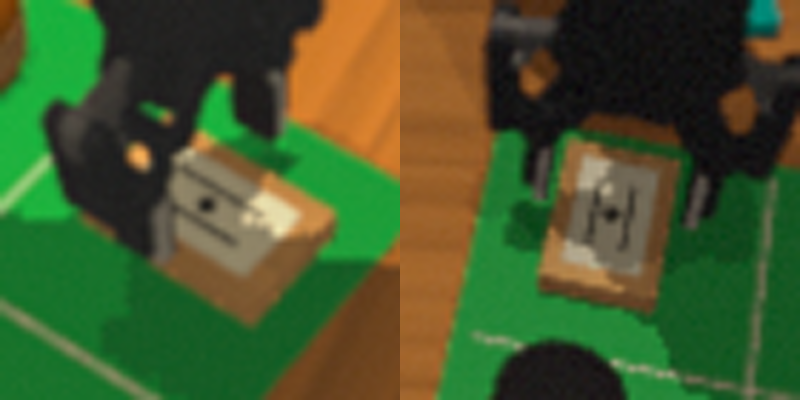

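The fingers straddle the plaque, at (270,135) and (160,255) in the side crop, and are still clear of the mat. I'll continue down.

Request:
{"name": "play_rows", "arguments": {
  "increments": [
    {"slide":[0,0,2],"angular":[0,0,0],"claw":0.45},
    {"slide":[0,0,2],"angular":[0,0,0],"claw":0.45},
    {"slide":[0,0,0],"angular":[0,0,0],"claw":0.45}
  ]
}}

```text
time: 7.3
ee_pos: [0.4385, 0.1889, -0.0019]
tcp_rot: [-180.0, -0.0, 170.0]
wrist_force: [-0.3, 0.8, -0.5]
opening: 0.0621
grasp_force: 0.0
```

Run:
```python
from m import *
_,cs=load('side6');_,cw=load('sc6')
f=lambda p,o,x:[[ (u-x)/5.714+o[0]-35, v/5.714+o[1]-40] for u,v in p]
print(tri(cs,f([(268,137),(158,258)],(227,277),0),cw,f([(540,197),(690,227)],(318,200),400)))
print(bot.get_obs()['ee_pos'])
```

```text
(array([[0.43079555, 0.15350519, 0.01881667],
       [0.44312783, 0.22228448, 0.01833995]]), array([0.00751329, 0.00867546]))
[ 0.4384905   0.18890014 -0.00186888]
```

Request:
{"name": "play_rows", "arguments": {
  "increments": [
    {"slide":[0,0,2],"angular":[0,0,0],"claw":0.45},
    {"slide":[0,0,1.5],"angular":[0,0,0],"claw":0.45},
    {"slide":[0,0,0],"angular":[0,0,0],"claw":0.45}
  ]
}}

```text
time: 7.6
ee_pos: [0.4385, 0.1889, -0.0053]
tcp_rot: [-180.0, -0.0, 170.0]
wrist_force: [-0.9, 0.2, 0.3]
opening: 0.0618
grasp_force: 0.0
```

Request:
{"name": "play_rows", "arguments": {
  "increments": [
    {"slide":[0,0,1.5],"angular":[0,0,0],"claw":0.45},
    {"slide":[0,0,0],"angular":[0,0,0],"claw":0.45}
  ]
}}

```text
time: 7.8
ee_pos: [0.4386, 0.189, -0.0067]
tcp_rot: [-180.0, -0.0, 170.0]
wrist_force: [0.6, 0.0, -0.4]
opening: 0.0617
grasp_force: 0.0
```

Request:
{"name": "play_rows", "arguments": {
  "increments": [
    {"slide":[0,0,1],"angular":[0,0,0],"claw":0.45},
    {"slide":[0,0,0],"angular":[0,0,0],"claw":0.45}
  ]
}}

```text
time: 8.0
ee_pos: [0.4386, 0.189, -0.0076]
tcp_rot: [-180.0, -0.0, 170.0]
wrist_force: [0.2, 0.1, 0.4]
opening: 0.0618
grasp_force: 0.0
```

Request:
{"name": "play_rows", "arguments": {
  "increments": [
    {"slide":[0,0,1],"angular":[0,0,0],"claw":0.45},
    {"slide":[0,0,0],"angular":[0,0,0],"claw":0.45}
  ]
}}

```text
time: 8.2
ee_pos: [0.4386, 0.189, -0.0086]
tcp_rot: [-180.0, -0.0, 170.0]
wrist_force: [-0.5, -0.0, -0.6]
opening: 0.0614
grasp_force: 0.0
```

Request:
{"name": "play_rows", "arguments": {
  "increments": [
    {"slide":[0,0,1],"angular":[0,0,0],"claw":0.45},
    {"slide":[0,0,0],"angular":[0,0,0],"claw":0.45}
  ]
}}

```text
time: 8.4
ee_pos: [0.4386, 0.189, -0.0097]
tcp_rot: [-180.0, -0.0, 170.0]
wrist_force: [-0.3, -0.3, -0.5]
opening: 0.0618
grasp_force: 0.0
```

Request:
{"name": "play_rows", "arguments": {
  "increments": [
    {"slide":[0,0,1],"angular":[0,0,0],"claw":0.45},
    {"slide":[0,0,0],"angular":[0,0,0],"claw":0.45}
  ]
}}

```text
time: 8.6
ee_pos: [0.4386, 0.1889, -0.0107]
tcp_rot: [-180.0, -0.0, 170.0]
wrist_force: [0.7, -0.5, 0.3]
opening: 0.0621
grasp_force: 0.0
```

Request:
{"name": "play_rows", "arguments": {
  "increments": [
    {"slide":[0,0,1],"angular":[0,0,0],"claw":0.45},
    {"slide":[0,0,0],"angular":[0,0,0],"claw":0.45}
  ]
}}

```text
time: 8.8
ee_pos: [0.4386, 0.189, -0.0117]
tcp_rot: [-180.0, -0.0, 170.0]
wrist_force: [-0.1, 0.4, 0.4]
opening: 0.062
grasp_force: 0.0
```

Request:
{"name": "play_rows", "arguments": {
  "increments": [
    {"slide":[0,0,1],"angular":[0,0,0],"claw":0.45},
    {"slide":[0,0,0],"angular":[0,0,0],"claw":0.45}
  ]
}}

```text
time: 9.0
ee_pos: [0.4386, 0.189, -0.0127]
tcp_rot: [-180.0, -0.0, 170.0]
wrist_force: [-0.7, -0.8, 1.0]
opening: 0.0615
grasp_force: 0.0
```

Request:
{"name": "play_rows", "arguments": {
  "increments": [
    {"slide":[0,0,1],"angular":[0,0,0],"claw":0.45},
    {"slide":[0,0,0],"angular":[0,0,0],"claw":0.45}
  ]
}}

```text
time: 9.2
ee_pos: [0.4386, 0.1889, -0.0137]
tcp_rot: [-180.0, -0.0, 170.0]
wrist_force: [0.7, 0.6, -0.4]
opening: 0.062
grasp_force: 0.0
```

Request:
{"name": "play_rows", "arguments": {
  "increments": [
    {"slide":[0,0,1],"angular":[0,0,0],"claw":0.45},
    {"slide":[0,0,0],"angular":[0,0,0],"claw":0.45}
  ]
}}

```text
time: 9.4
ee_pos: [0.4386, 0.189, -0.0146]
tcp_rot: [-180.0, -0.0, 170.0]
wrist_force: [0.3, -0.2, -0.3]
opening: 0.0616
grasp_force: 0.0
```

Request:
{"name": "play_rows", "arguments": {
  "increments": [
    {"slide":[0,0,1],"angular":[0,0,0],"claw":0.45},
    {"slide":[0,0,0],"angular":[0,0,0],"claw":0.45}
  ]
}}

```text
time: 9.6
ee_pos: [0.4386, 0.1889, -0.0157]
tcp_rot: [-180.0, -0.0, 170.0]
wrist_force: [0.6, -0.1, -0.2]
opening: 0.0622
grasp_force: 0.0
```

Request:
{"name": "play_rows", "arguments": {
  "increments": [
    {"slide":[0,0,1.5],"angular":[0,0,0],"claw":0.45},
    {"slide":[0,0,0],"angular":[0,0,0],"claw":0.45}
  ]
}}

```text
time: 9.8
ee_pos: [0.4386, 0.1889, -0.0172]
tcp_rot: [-180.0, -0.0, 170.0]
wrist_force: [-0.4, 0.3, -0.3]
opening: 0.0619
grasp_force: 0.0
```

Request:
{"name": "play_rows", "arguments": {
  "increments": [
    {"slide":[0,0,1.5],"angular":[0,0,0],"claw":0.45},
    {"slide":[0,0,0],"angular":[0,0,0],"claw":0.45}
  ]
}}

```text
time: 10.0
ee_pos: [0.4386, 0.1889, -0.0187]
tcp_rot: [-180.0, -0.0, 170.0]
wrist_force: [-0.1, -0.2, 0.2]
opening: 0.0621
grasp_force: 0.0
```

Request:
{"name": "play_rows", "arguments": {
  "increments": [
    {"slide":[0,0,1.5],"angular":[0,0,0],"claw":0.45},
    {"slide":[0,0,0],"angular":[0,0,0],"claw":0.45}
  ]
}}

```text
time: 10.2
ee_pos: [0.4386, 0.1889, -0.0202]
tcp_rot: [-180.0, -0.0, 170.0]
wrist_force: [-0.1, -0.5, -0.0]
opening: 0.0615
grasp_force: 0.0
```

Run:
```python
from m import *
o=bot.get_obs(); print(o['ee_pos'],o['opening'],o['wrist_force'],o['joint_efforts'])
im,ci=snap('wrist','w7');s,cs=snap('side','side7');w,cw=snap('scene','sc7')
g=im.max(2)
for v in range(229,262,3):
    r=np.where(g[v]<45)[0]; print(v,(r[r<215].max() if (r<215).any() else None),(r[r>305].min() if (r>305).any() else None))
P=np.array(o['ee_pos'])*[1,1,0]+[0,0,.02];a=proj(cs,[P])[0].astype(int);b=proj(cw,[P])[0].astype(int);print(a,b)
c=[cv2.resize(i[p[1]-30:p[1]+30,p[0]-40:p[0]+40],(400,300),interpolation=cv2.INTER_CUBIC) for i,p in((s,a),(w,b))]
cv2.imwrite('pics/t7.png',np.vstack([np.hstack(c),np.hstack([cv2.resize(im[130:330,160:360],(400,300)),cv2.resize(im,(400,300))])])[:,:,::-1])
```

```text
[ 0.43857232  0.18892556 -0.02021991] 0.061491364929071035 [-0.08016437 -0.48864236 -0.01463743] [-2.22974463e-04 -4.20741284e+01  4.51826835e+01 -7.46930600e-02
 -1.66164477e-04  1.75070369e-05]
229 None None
232 None None
235 None None
238 None None
241 182 335
244 186 332
247 186 332
250 187 332
253 187 331
256 187 331
259 187 331
[227 272] [319 196]
```

View pics/t7.png

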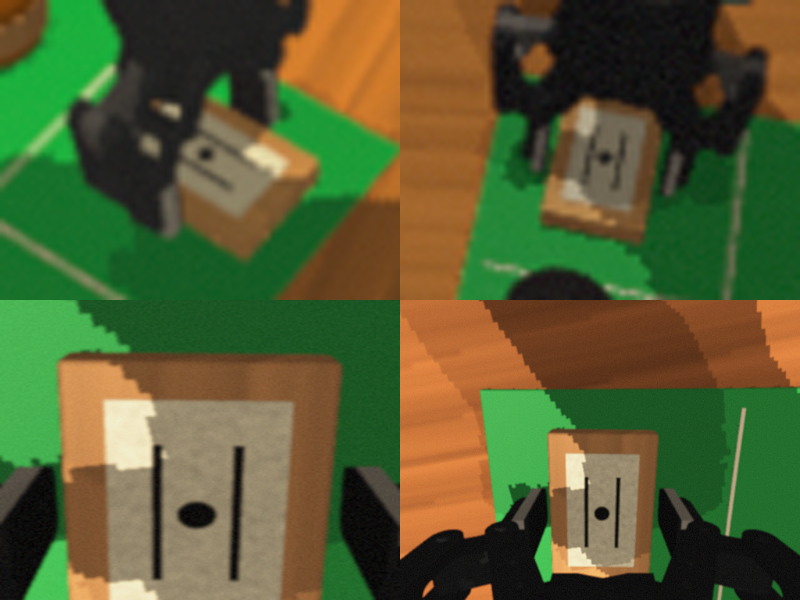

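The tips are now beside the plaque: side crop (275,110) and (170,230), scene crop (540,165) and (672,190). They are near the mat and evenly spaced about the plaque. I'll probe the last few millimetres.

Request:
{"name": "play_rows", "arguments": {
  "increments": [
    {"slide":[0,0,1.5],"angular":[0,0,0],"claw":0.45},
    {"slide":[0,0,1.5],"angular":[0,0,0],"claw":0.45},
    {"slide":[0,0,0],"angular":[0,0,0],"claw":0.45}
  ]
}}

```text
time: 10.65
ee_pos: [0.4386, 0.189, -0.0232]
tcp_rot: [-180.0, -0.0, 170.0]
wrist_force: [0.3, -0.2, -0.4]
opening: 0.0618
grasp_force: 0.0
```

Request:
{"name": "play_rows", "arguments": {
  "increments": [
    {"slide":[0,0,1],"angular":[0,0,0],"claw":0.45},
    {"slide":[0,0,0],"angular":[0,0,0],"claw":0.45}
  ]
}}

```text
time: 10.85
ee_pos: [0.4387, 0.189, -0.0233]
tcp_rot: [180.0, 0.0, 170.0]
wrist_force: [-3.5, -1.3, 8.2]
opening: 0.0619
grasp_force: 3.9
```

Request:
{"name": "play_rows", "arguments": {
  "increments": [
    {"slide":[0,0,1],"angular":[0,0,0],"claw":0.45},
    {"slide":[0,0,0],"angular":[0,0,0],"claw":0.45}
  ]
}}

```text
time: 11.05
ee_pos: [0.4387, 0.189, -0.0234]
tcp_rot: [180.0, 0.0, 170.0]
wrist_force: [-7.5, -4.1, 18.0]
opening: 0.062
grasp_force: 8.8
```

Request:
{"name": "play_rows", "arguments": {
  "increments": [
    {"slide":[0,0,1],"angular":[0,0,0],"claw":0.45},
    {"slide":[0,0,0],"angular":[0,0,0],"claw":0.45}
  ]
}}

```text
time: 11.25
ee_pos: [0.4388, 0.189, -0.0234]
tcp_rot: [180.0, 0.0, 170.0]
wrist_force: [-11.3, -4.6, 26.7]
opening: 0.0619
grasp_force: 13.6
```

The tips touch the mat at TCP z = −23.3 mm with the jaws 62 mm open. Stiffness is about 9 N/mm. I'll raise clear of the mat and grip.

Request:
{"name": "play_rows", "arguments": {
  "increments": [
    {"slide":[0,0,-5],"angular":[0,0,0],"claw":0.45},
    {"slide":[0,0,-5],"angular":[0,0,0],"claw":0.45},
    {"slide":[0,0,0],"angular":[0,0,0],"claw":0},
    {"slide":[0,0,0],"angular":[0,0,0],"claw":0},
    {"slide":[0,0,0],"angular":[0,0,0],"claw":0},
    {"slide":[0,0,0],"angular":[0,0,0],"claw":0}
  ],
  "squeeze": 40
}}

```text
time: 11.85
ee_pos: [0.4392, 0.1892, -0.015]
tcp_rot: [180.0, 0.1, 170.0]
wrist_force: [-3.6, -1.0, 11.3]
opening: 0.0526
grasp_force: 40.4
```

Request:
{"name": "play_rows", "arguments": {
  "increments": [
    {"slide":[0,0,0],"angular":[0,0,0],"claw":0},
    {"slide":[0,0,0],"angular":[0,0,0],"claw":0}
  ]
}}

```text
time: 12.05
ee_pos: [0.4392, 0.1892, -0.015]
tcp_rot: [180.0, 0.1, 170.0]
wrist_force: [-2.6, -1.0, 11.3]
opening: 0.0526
grasp_force: 40.4
```

Request:
{"name": "play_rows", "arguments": {
  "increments": [
    {"slide":[0,0,-2],"angular":[0,0,0],"claw":0},
    {"slide":[0,0,-8],"angular":[0,0,0],"claw":0},
    {"slide":[0,0,-25],"angular":[0,0,0],"claw":0},
    {"slide":[0,0,-35],"angular":[0,0,0],"claw":0},
    {"slide":[0,0,-35],"angular":[0,0,0],"claw":0},
    {"slide":[0,0,-30],"angular":[0,0,0],"claw":0},
    {"slide":[0,0,-15],"angular":[0,0,0],"claw":0},
    {"slide":[0,0,0],"angular":[0,0,0],"claw":0}
  ]
}}

```text
time: 12.85
ee_pos: [0.4396, 0.1894, 0.1357]
tcp_rot: [179.9, 0.1, 170.0]
wrist_force: [0.2, 0.1, -0.5]
opening: 0.0525
grasp_force: 42.2
```

Run:
```python
from m import *
o=bot.get_obs(); print(o['ee_pos'],o['tcp_rot'],o['opening'],o['wrist_force'],o['grasp_force'])
im,ci=snap('wrist','w8'); h=cv2.cvtColor(im,cv2.COLOR_RGB2HSV)
s,cs=snap('side','side8')
m=(h[...,1]<95)&(h[...,2]>70); w=np.zeros(m.shape,bool); w[120:330,180:340]=1
m=cv2.morphologyEx((m&w).astype(np.uint8),cv2.MORPH_CLOSE,np.ones((15,15)))
g,st,c=comp(m,(259,240)); q=quad(g); print(st,q.round(1).tolist())
R=Ro.from_euler('xyz',o['tcp_rot'],degrees=True).as_matrix();t=np.array(o['ee_pos'])
oo,d=ray(ci,q)
for z in(-.036,-.032,-.028):
    a=(oo-t)@R; b=d@R; P=a+b*((z-a[2])/b[:,2])[:,None]; e=np.roll(P,-1,0)-P
    print(z,P.mean(0).round(4),np.linalg.norm(e,axis=1).round(4),(np.degrees(np.arctan2(e[:,1],e[:,0]))%180).round(1))
# side view field
for n in ('side8',):
    h=cv2.cvtColor(s,cv2.COLOR_RGB2HSV); m=(h[...,2]>150)&(h[...,1]<190)&(h[...,0]<20)
    f=cv2.connectedComponentsWithStats(m.astype(np.uint8)); print([x for x in np.c_[f[2],f[3].round()].tolist() if x[4]>150 and x[4]<2000])
```

```text
[0.43957338 0.18938251 0.13572164] [1.79906154e+02 1.42315277e-01 1.70000381e+02] 0.05245124865491931 [ 0.20217417  0.09981256 -0.50901791] 42.24910855293274
[  214   192    91   138 11859] [[304.1, 192.0], [298.9, 329.0], [218.9, 329.0], [214.1, 192.0]]
-0.036 [ 0.002   0.0002 -0.036 ] [0.061  0.0344 0.061  0.0346] [ 0.2 90.1  0.  90. ]
-0.032 [-0.      0.0002 -0.032 ] [0.0629 0.0355 0.0629 0.0357] [ 0.2 90.1  0.  90. ]
-0.028 [-0.002   0.0002 -0.028 ] [0.0648 0.0366 0.0648 0.0368] [ 0.2 90.1  0.  90. ]
[[341.0, 6.0, 132.0, 24.0, 893.0, 410.0, 20.0], [460.0, 15.0, 52.0, 16.0, 248.0, 489.0, 22.0], [242.0, 119.0, 33.0, 65.0, 532.0, 259.0, 151.0], [167.0, 150.0, 22.0, 26.0, 233.0, 178.0, 164.0], [431.0, 177.0, 37.0, 29.0, 185.0, 443.0, 189.0], [245.0, 196.0, 49.0, 38.0, 475.0, 269.0, 215.0], [374.0, 213.0, 56.0, 76.0, 427.0, 395.0, 263.0]]
```

The lift held: the card is square in the jaws (0.1°) and its top is at tool z = −32 mm, as expected. Now I'll move the arm to the board's side, low in x, so the scene and side cameras both see the field.

Request:
{"name": "play_rows", "arguments": {
  "increments": [
    {"slide":[-3,-40,0],"angular":[0,0,0],"claw":0},
    {"slide":[-3,-40,0],"angular":[0,0,0],"claw":0},
    {"slide":[-3,-40,0],"angular":[0,0,0],"claw":0},
    {"slide":[-3,-40,0],"angular":[0,0,0],"claw":0},
    {"slide":[-3,-40,0],"angular":[0,0,0],"claw":0},
    {"slide":[-3,-40,0],"angular":[0,0,0],"claw":0},
    {"slide":[-3,-40,0],"angular":[0,0,0],"claw":0},
    {"slide":[-3,-40,0],"angular":[0,0,0],"claw":0}
  ]
}}

```text
time: 13.75
ee_pos: [0.4055, -0.1316, 0.1319]
tcp_rot: [180.0, -0.2, 170.0]
wrist_force: [0.7, 0.0, -1.0]
opening: 0.0526
grasp_force: 42.3
```

Request:
{"name": "play_rows", "arguments": {
  "increments": [
    {"slide":[-3,-40,0],"angular":[0,0,0],"claw":0},
    {"slide":[-3,-40,0],"angular":[0,0,0],"claw":0},
    {"slide":[0,0,0],"angular":[0,0,0],"claw":0},
    {"slide":[0,0,0],"angular":[0,0,0],"claw":0}
  ]
}}

```text
time: 14.15
ee_pos: [0.3977, -0.2104, 0.132]
tcp_rot: [179.9, -0.2, 169.9]
wrist_force: [-0.1, -0.0, -1.5]
opening: 0.0526
grasp_force: 42.4
```

```bash
cat > f.py <<'E'
from m import *
def fieldq(im,seed,vt):
    h=cv2.cvtColor(im,cv2.COLOR_RGB2HSV); m=(h[...,2]>vt)&(h[...,1]<195)&(h[...,0]<22)
    g,s,c=comp(m,seed); return quad(g),s
def order(ci,q):
    P=onz(ci,q,.06); c=P.mean(0); o=[None]*4
    for p,x in zip(P,q): o[2*(p[0]>c[0])+(p[1]>c[1])]=x
    return np.array(o) # (down,right),(down,left),(up,right),(up,left)
E
python3 - <<'E'
from f import *
o=bot.get_obs(); print(o['time'],o['ee_pos'],o['tcp_rot'],o['q'])
S,cw=snap('scene','sc9');D,cs=snap('side','side9')
for im,p in((S,(150,246)),(D,(223,130))): print(cv2.cvtColor(im,cv2.COLOR_RGB2HSV)[p[1]-8:p[1]+9:8,p[0]-8:p[0]+9:8].reshape(-1,3).tolist())
q1,s1=fieldq(S,(150,246),110);q2,s2=fieldq(D,(223,130),170); print(s1,s2)
a=order(cw,q1);b=order(cs,q2); print(a.round(1).tolist(),b.round(1).tolist())
P,G=tri(cw,a,cs,b); print(P.round(4).tolist(),G.round(4)); c=P.mean(0)
x=P[2]+P[3]-P[0]-P[1];y=P[1]+P[3]-P[0]-P[2]; n=np.cross(x,y);n/=np.linalg.norm(n)
print('c',c.round(4),'len',np.linalg.norm(x)/2,np.linalg.norm(y)/2,'tilt',np.degrees(np.arccos(n[2])),'n az',np.degrees(np.arctan2(-n[1],-n[0])),'xyaw',np.degrees(np.arctan2(x[1],x[0])),'yyaw',np.degrees(np.arctan2(-y[0],y[1])),'dot',x@y/np.linalg.norm(x)/np.linalg.norm(y))
E
```

```text
14.15 [ 0.39771132 -0.21041277  0.13202333] [ 1.79931254e+02 -1.77221183e-01  1.69865855e+02] [-2.78892507e+01 -9.39340624e+00 -1.25305483e+01  8.70526019e+01
  1.14286580e-02 -1.77550186e+01]
[[15, 156, 142], [16, 157, 148], [16, 159, 146], [16, 158, 144], [16, 159, 143], [16, 160, 143], [16, 153, 147], [15, 159, 144], [16, 159, 143]]
[[16, 170, 209], [15, 160, 155], [12, 181, 111], [16, 169, 204], [16, 167, 209], [16, 168, 206], [11, 177, 117], [16, 164, 196], [16, 169, 213]]
[131 232  37  29 776] [206 118  37  27 493]
[[140.4, 233.3], [167.3, 232.6], [130.7, 260.4], [159.8, 258.3]] [[241.6, 131.9], [235.7, 144.3], [213.7, 118.3], [205.1, 129.7]]
[[0.6139, -0.2391, 0.0644], [0.6042, -0.1785, 0.0628], [0.6984, -0.2295, 0.0928], [0.69, -0.1665, 0.0961]] [0.0002 0.0049 0.0021 0.0016]
c [ 0.6516 -0.2034  0.079 ] len 0.0912113169985313 0.062463346969403956 tilt 19.75103625651201 n az 10.56533652896141 xyaw 7.209802645140357 yyaw 8.357177045948301 dot -0.014180386376451781
```

```bash
cat > g.py <<'E'
from h import *
def Rb(tilt,yaw):
    return Ro.from_euler('ZY',[yaw,-tilt],degrees=True).as_matrix()
def target(c,tilt,yaw,off,under=-.018):   # off: tool origin for plaque underside centre, in field frame m
    B=Rb(tilt,yaw); Rt=B@np.diag([-1,1,-1.]); p=np.array(c)+B@np.array(off)
    return p-Rt@[0,0,under],Rt
def inc(p,Rt,n=1):
    o=bot.get_obs(); R=Ro.from_euler('xyz',o['tcp_rot'],degrees=True).as_matrix(); t=np.array(o['ee_pos'])
    rv=np.degrees(Ro.from_matrix(R.T@Rt).as_rotvec()); d=R.T@(p-t)*1e3
    print('tcp',t.round(4),'-> ',p.round(4),'slide',d.round(2),'rot',rv.round(2))
E
python3 - <<'E'
from g import *
print(Rb(19.8,7.3)@[0,0,1])
inc(*target([.6516,-.2034,.079],19.8,7.3,[.07,0,.104]))
E
```

```text
[-0.33599226 -0.0430416   0.94088077]
tcp [ 0.3983 -0.2093  0.1328] ->  [ 0.688  -0.1987  0.1836] slide [-283.38   60.67  -51.31] rot [ -2.92 -19.75 -17.12]
```

Request:
{"name": "play_rows", "arguments": {
  "increments": [
    {"slide":[0,0,-20],"angular":[0,0,0],"claw":0},
    {"slide":[-40,9,-10],"angular":[0,0,0],"claw":0},
    {"slide":[-40,9,-10],"angular":[0,0,0],"claw":0},
    {"slide":[-40,9,-10],"angular":[0,0,0],"claw":0},
    {"slide":[-40,9,-1],"angular":[0,0,0],"claw":0},
    {"slide":[-40,9,0],"angular":[0,0,0],"claw":0},
    {"slide":[-40,9,0],"angular":[0,0,0],"claw":0},
    {"slide":[-43,7,0],"angular":[0,0,0],"claw":0}
  ]
}}

```text
time: 15.05
ee_pos: [0.6897, -0.1967, 0.1848]
tcp_rot: [180.0, -0.0, 170.1]
wrist_force: [0.6, -0.1, 0.9]
opening: 0.0523
grasp_force: 42.4
```

Request:
{"name": "play_rows", "arguments": {
  "increments": [
    {"slide":[0,0,0],"angular":[-0.73,-4.94,-4.28],"claw":0},
    {"slide":[0,0,0],"angular":[-0.73,-4.94,-4.28],"claw":0},
    {"slide":[0,0,0],"angular":[-0.73,-4.94,-4.28],"claw":0},
    {"slide":[0,0,0],"angular":[-0.73,-4.94,-4.28],"claw":0},
    {"slide":[0,0,0],"angular":[0,0,0],"claw":0},
    {"slide":[0,0,0],"angular":[0,0,0],"claw":0},
    {"slide":[0,0,0],"angular":[0,0,0],"claw":0}
  ]
}}

```text
time: 15.75
ee_pos: [0.6889, -0.1985, 0.1859]
tcp_rot: [-179.9, 19.9, -172.7]
wrist_force: [0.4, 0.5, -1.1]
opening: 0.0528
grasp_force: 42.4
```

Run:
```python
from g import *
o=bot.get_obs(); print(o['time'],o['q'],o['wrist_force'],o['opening'])
inc(*target([.6516,-.2034,.079],19.8,7.3,[.07,0,.104]))
im,ci=snap('wrist','w10'); B=Rb(19.8,7.3)
print(proj(ci,[np.array([.6516,-.2034,.079])+B@[i*.05,j*.035,0] for i,j in((-1,1),(-1,-1),(1,-1),(1,1))]).round(0).tolist())
h=cv2.cvtColor(im,cv2.COLOR_RGB2HSV); print(h[60:260:20,259].tolist())
```

```text
15.75 [-19.82494593   8.12915172   7.99998291  71.98398933   8.83060044
 -25.71211049] [ 0.4003655   0.52898769 -1.06898235] 0.05282002924240735
tcp [ 0.6889 -0.1985  0.1859] ->  [ 0.688  -0.1987  0.1836] slide [ 1.65 -0.14  1.84] rot [-0.1   0.08 -0.  ]
[[312.0, 11.0], [205.0, 11.0], [211.0, 162.0], [306.0, 162.0]]
[[15, 159, 225], [15, 157, 224], [14, 160, 126], [13, 149, 135], [13, 160, 129], [14, 159, 122], [14, 155, 158], [20, 68, 184], [20, 67, 186], [21, 61, 208]]
```

Run:
```python
from g import *
from m import *
im,ci=load('w10'); h=cv2.cvtColor(im,cv2.COLOR_RGB2HSV)
for r,sl in(('row40',h[40,195:325:3]),('row130',h[130,195:325:3])): print(r,sl[:,2].tolist())
print('col230',h[0:200:4,230,2].tolist()); print('col290',h[0:200:4,290,2].tolist())
for vt in(70,85,100):
    m=((h[...,2]>vt)&(h[...,0]<22)&(h[...,1]>110)).astype(np.uint8); m[163:]=0
    g,s,c=comp(m,(259,87)); q=quad(g); print(vt,s,q.round(1).tolist())
    B=Rb(19.8,7.3);c0=np.array([.6516,-.2034,.079]); o,d=ray(ci,q); a=(o-c0)@B; b=d@B; P=a-b*(a[2]/b[:,2])[:,None]; e=np.roll(P,-1,0)-P
    print(P.round(4).tolist(),P.mean(0).round(4),np.linalg.norm(e,axis=1).round(4),(np.degrees(np.arctan2(e[:,1],e[:,0]))%90).round(1))
```

```text
row40 [95, 99, 98, 97, 126, 139, 202, 224, 218, 208, 213, 218, 217, 221, 218, 228, 219, 218, 212, 227, 221, 226, 221, 225, 221, 220, 221, 228, 223, 222, 221, 233, 223, 228, 215, 199, 136, 140, 70, 110, 54, 55, 54, 55]
row130 [125, 129, 126, 131, 123, 130, 203, 203, 187, 130, 132, 123, 127, 131, 138, 119, 126, 131, 127, 125, 131, 127, 121, 133, 126, 131, 129, 119, 124, 125, 120, 115, 124, 122, 126, 129, 133, 75, 102, 75, 78, 74, 75, 79]
col230 [108, 106, 105, 99, 189, 203, 218, 213, 215, 221, 222, 222, 222, 223, 221, 212, 217, 216, 217, 226, 223, 226, 223, 217, 218, 221, 224, 132, 131, 133, 130, 126, 129, 122, 122, 122, 124, 124, 117, 124, 201, 110, 148, 147, 150, 150, 143, 146, 172, 180]
col290 [104, 93, 104, 110, 137, 229, 221, 223, 226, 225, 226, 225, 225, 224, 169, 122, 128, 122, 127, 126, 130, 128, 130, 130, 129, 124, 124, 119, 125, 124, 121, 123, 122, 117, 118, 119, 127, 124, 123, 120, 112, 109, 157, 165, 165, 165, 168, 168, 171, 180]
70 [323  57  15  14 113] [[336.1, 58.1], [330.3, 69.9], [324.1, 68.2], [328.1, 56.6]]
[[-0.0215, 0.0525, 0.0], [-0.014, 0.049, 0.0], [-0.0151, 0.0447, 0.0], [-0.0225, 0.047, 0.0]] [-0.0183  0.0483  0.    ] [0.0082 0.0044 0.0077 0.0056] [65.  75.6 72.8 80. ]Traceback (most recent call last):
  File "<stdin>", line 8, in <module>
  File "m.py", line 15, in quad
    s=P[(t>.15)&(t<.85)&(abs(d)<2.5)]; v=cv2.fitLine(s.astype(np.float32),cv2.DIST_HUBER,0,.01,.01).ravel(); L.append(np.cross([v[2],v[3],1],[v[2]+v[0],v[3]+v[1],1]))
                                         ~~~~~~~~~~~^^^^^^^^^^^^^^^^^^^^^^^^^^^^^^^^^^^^^^^^^^^^^^^
cv2.error: OpenCV(4.12.0) /io/opencv/modules/imgproc/src/linefit.cpp:50: error: (-215:Assertion failed) count > 0 in function 'fitLine2D_wods'
```

Run:
```python
from g import *
from m import *
im,ci=load('w10'); h=cv2.cvtColor(cv2.GaussianBlur(im,(3,3),0),cv2.COLOR_RGB2HSV)
print('row40',h[40,195:327:4].tolist()); print('row130',h[130,195:327:4].tolist())
print('col260',h[0:176:4,260].tolist())
```

```text
row40 [[9, 178, 96], [9, 175, 96], [8, 177, 95], [11, 174, 129], [13, 141, 119], [15, 154, 224], [14, 155, 217], [14, 156, 214], [14, 155, 219], [15, 155, 219], [15, 154, 223], [15, 154, 222], [15, 154, 220], [15, 154, 215], [14, 155, 219], [15, 157, 223], [15, 152, 226], [15, 155, 222], [15, 155, 221], [15, 155, 222], [15, 154, 227], [15, 154, 224], [15, 153, 220], [15, 152, 230], [15, 155, 224], [15, 152, 226], [15, 159, 192], [13, 157, 141], [14, 157, 133], [12, 148, 86], [9, 167, 55], [7, 168, 56], [8, 175, 54]]
row130 [[9, 183, 127], [9, 179, 128], [9, 179, 128], [9, 184, 126], [11, 171, 158], [13, 140, 162], [14, 157, 187], [13, 161, 127], [13, 160, 124], [14, 159, 127], [14, 159, 130], [13, 158, 126], [14, 160, 126], [14, 159, 130], [13, 158, 126], [14, 159, 128], [14, 163, 127], [13, 158, 124], [13, 158, 126], [14, 159, 127], [13, 157, 125], [13, 156, 124], [14, 162, 121], [14, 159, 119], [13, 158, 123], [14, 155, 123], [13, 160, 129], [14, 158, 129], [12, 145, 67], [9, 177, 75], [9, 177, 75], [8, 170, 75], [9, 180, 75]]
col260 [[9, 181, 104], [9, 179, 111], [8, 182, 109], [9, 178, 112], [13, 147, 154], [14, 155, 202], [15, 156, 216], [15, 157, 216], [15, 155, 219], [15, 153, 222], [15, 153, 223], [15, 155, 222], [15, 156, 222], [15, 155, 224], [15, 155, 224], [15, 154, 224], [15, 154, 220], [15, 156, 220], [15, 153, 221], [15, 155, 220], [14, 156, 221], [15, 153, 221], [15, 154, 222], [15, 154, 223], [13, 159, 152], [14, 157, 125], [14, 158, 121], [13, 162, 121], [13, 159, 127], [14, 156, 131], [14, 160, 129], [14, 160, 126], [14, 158, 126], [14, 158, 126], [13, 157, 125], [13, 158, 124], [13, 159, 125], [13, 159, 125], [14, 157, 127], [14, 163, 125], [13, 156, 119], [14, 155, 120], [14, 153, 150], [14, 152, 158]]
```

Run:
```python
from g import *
from m import *
im,ci=load('w10'); h=cv2.cvtColor(cv2.GaussianBlur(im,(3,3),0),cv2.COLOR_RGB2HSV)
m=((h[...,0]>=12)&(h[...,0]<25)&(h[...,1]<170)).astype(np.uint8); m=cv2.medianBlur(m,5)
L=[];Rr=[];Bt=[]
for v in range(25,150):
    u=259
    a=u
    while a>0 and m[v,a]: a-=1
    b=u
    while b<511 and m[v,b]: b+=1
    L.append((a+.5,v));Rr.append((b-.5,v))
for u in range(225,295):
    v=80
    while v>0 and m[v,u]: v-=1
    Bt.append((u,v+.5))
c0=np.array([.6516,-.2034,.079])
def ln(P): 
    vx,vy,x,y=cv2.fitLine(np.array(P,np.float32),cv2.DIST_HUBER,0,.01,.01).ravel(); r=(np.array(P)-[x,y])@[-vy,vx]; return np.degrees(np.arctan2(vy,vx))%180,(x,y),np.abs(r).mean()
for tilt,z in((19.8,0),(19.8,.004),(19.8,-.004),(18.3,0),(21.3,0)):
    B=Rb(tilt,7.3); n=B[:,2]
    out=[]
    for E in(L,Rr,Bt):
        o,d=ray(ci,E); a=(o-c0)@B;a=a-[0,0,z]; b=d@B; P=(a-b*(a[2]/b[:,2])[:,None])[:,:2]; 
        an,p,r=ln(P*1e3); out.append((round(float(an),2),np.round(p,2).tolist(),round(float(r),2)))
    print(tilt,z,out)
```

```text
19.8 0 [(0.03, [0.23999999463558197, -34.31999969482422], 0.18), (0.31, [-2.240000009536743, 36.61000061035156], 0.17), (89.96, [-48.7400016784668, -0.8999999761581421], 0.01)]
19.8 0.004 [(0.03, [0.3100000023841858, -33.77000045776367], 0.17), (0.31, [-2.130000114440918, 36.029998779296875], 0.17), (89.96, [-47.88999938964844, -0.8899999856948853], 0.01)]
19.8 -0.004 [(0.03, [0.17000000178813934, -34.869998931884766], 0.18), (0.31, [-2.3499999046325684, 37.189998626708984], 0.18), (89.96, [-49.59000015258789, -0.9200000166893005], 0.01)]
18.3 0 [(179.83, [0.30000001192092896, -34.31999969482422], 0.18), (0.53, [-2.180000066757202, 36.599998474121094], 0.17), (89.96, [-48.4900016784668, -0.8999999761581421], 0.01)]
21.3 0 [(0.24, [0.1899999976158142, -34.31999969482422], 0.18), (0.1, [-2.299999952316284, 36.619998931884766], 0.17), (89.96, [-49.029998779296875, -0.9100000262260437], 0.01)]
```

Run:
```python
from g import *
c=np.array([.6516,-.2034,.079])+Rb(19.8,7.3)@[.0014,.00115,0]; print(c.round(4))
inc(*target(c,20.2,7.45,[0,0,.020]))
```

```text
[ 0.6528 -0.2021  0.0795]
tcp [ 0.6891 -0.1987  0.1858] ->  [ 0.6521 -0.2022  0.0814] slide [70.44  1.35 85.54] rot [-0.15 -0.31 -0.13]
```

Request:
{"name": "play_rows", "arguments": {
  "increments": [
    {"slide":[17.5,0.4,15],"angular":[-0.15,-0.3,-0.13],"claw":0},
    {"slide":[17.5,0.4,15],"angular":[0,0,0],"claw":0},
    {"slide":[17.5,0.3,15],"angular":[0,0,0],"claw":0},
    {"slide":[18,0.3,15],"angular":[0,0,0],"claw":0},
    {"slide":[0,0,15],"angular":[0,0,0],"claw":0},
    {"slide":[0,0,10],"angular":[0,0,0],"claw":0},
    {"slide":[0,0,0],"angular":[0,0,0],"claw":0},
    {"slide":[0,0,0],"angular":[0,0,0],"claw":0}
  ]
}}

```text
time: 16.6
ee_pos: [0.6522, -0.2025, 0.0815]
tcp_rot: [180.0, 20.2, -172.5]
wrist_force: [-0.5, 0.5, -1.3]
opening: 0.0528
grasp_force: 42.5
```

Run:
```python
from g import *
c=np.array([.6528,-.2021,.0795])
o=bot.get_obs(); R=Ro.from_euler('xyz',o['tcp_rot'],degrees=True).as_matrix()
print(o['time'],o['wrist_force'],o['torque'],R.T@o['torque'])
inc(*target(c,20.2,7.45,[0,0,.0]))
snap('side','side11');snap('scene','sc11')
```

```text
16.6 [-0.4885549   0.5362022  -1.27476856] [-0.015036    0.31285153  0.02048039] [-0.03129898  0.31214807 -0.01027451]
tcp [ 0.6522 -0.2025  0.0815] ->  [ 0.659  -0.2013  0.0626] slide [ 0.13  0.28 20.07] rot [0.01 0.02 0.03]
```

Request:
{"name": "play_rows", "arguments": {
  "increments": [
    {"slide":[0,0.3,6],"angular":[0,0,0],"claw":0},
    {"slide":[0,0,5],"angular":[0,0,0],"claw":0},
    {"slide":[0,0,3],"angular":[0,0,0],"claw":0},
    {"slide":[0,0,0],"angular":[0,0,0],"claw":0}
  ]
}}

```text
time: 17.1
ee_pos: [0.6558, -0.2015, 0.067]
tcp_rot: [180.0, 20.1, -172.6]
wrist_force: [-0.9, -0.2, -1.4]
opening: 0.0527
grasp_force: 42.5
```

Request:
{"name": "play_rows", "arguments": {
  "increments": [
    {"slide":[0,0,1],"angular":[0,0,0],"claw":0},
    {"slide":[0,0,0],"angular":[0,0,0],"claw":0}
  ]
}}

```text
time: 17.3
ee_pos: [0.6564, -0.2017, 0.0669]
tcp_rot: [180.0, 20.2, -172.6]
wrist_force: [-0.4, -0.1, -0.5]
opening: 0.0527
grasp_force: 42.5
```

Request:
{"name": "play_rows", "arguments": {
  "increments": [
    {"slide":[0,0,1],"angular":[0,0,0],"claw":0},
    {"slide":[0,0,0],"angular":[0,0,0],"claw":0}
  ]
}}

```text
time: 17.5
ee_pos: [0.6567, -0.2016, 0.0659]
tcp_rot: [180.0, 20.2, -172.5]
wrist_force: [0.7, -0.3, -0.1]
opening: 0.0527
grasp_force: 42.5
```

Request:
{"name": "play_rows", "arguments": {
  "increments": [
    {"slide":[0,0,1],"angular":[0,0,0],"claw":0},
    {"slide":[0,0,0],"angular":[0,0,0],"claw":0}
  ]
}}

```text
time: 17.7
ee_pos: [0.657, -0.2016, 0.0649]
tcp_rot: [180.0, 20.2, -172.6]
wrist_force: [0.3, -0.1, -1.1]
opening: 0.0525
grasp_force: 42.5
```

```bash
cat > t.py <<'E'
from g import *
T=[];F=[]
for i in range(4):
    o=bot.get_obs(); R=Ro.from_euler('xyz',o['tcp_rot'],degrees=True).as_matrix(); T.append(R.T@o['torque']);F.append(R.T@o['wrist_force']); bot.camera('side')
print('F',np.mean(F,0).round(2),'T',np.mean(T,0).round(3),'sd',np.std(T,0).round(3)); inc(*target(np.array([.6528,-.2021,.0795]),20.2,7.45,[0,0,0]))
E
python3 t.py
```

```text
F [ 0.16 -0.24  1.07] T [0.016 0.348 0.011] sd [0.045 0.019 0.025]
tcp [ 0.6571 -0.2016  0.065 ] ->  [ 0.659  -0.2013  0.0626] slide [-0.97  0.01  2.93] rot [ 0.01  0.   -0.  ]
```

Request:
{"name": "play_rows", "arguments": {
  "increments": [
    {"slide":[0,0,1],"angular":[0,0,0],"claw":0},
    {"slide":[0,0,0],"angular":[0,0,0],"claw":0}
  ]
}}

```text
time: 18.1
ee_pos: [0.6573, -0.2014, 0.0638]
tcp_rot: [180.0, 20.2, -172.6]
wrist_force: [-0.3, -0.5, -0.4]
opening: 0.0529
grasp_force: 42.5
```

Request:
{"name": "play_rows", "arguments": {
  "increments": [
    {"slide":[0,0,1],"angular":[0,0,0],"claw":0},
    {"slide":[0,0,0],"angular":[0,0,0],"claw":0}
  ]
}}

```text
time: 18.3
ee_pos: [0.6577, -0.2014, 0.0629]
tcp_rot: [180.0, 20.2, -172.6]
wrist_force: [-0.1, 0.4, 0.2]
opening: 0.0526
grasp_force: 42.5
```

Request:
{"name": "play_rows", "arguments": {
  "increments": [
    {"slide":[0,0,0.7],"angular":[0,0,0],"claw":0},
    {"slide":[0,0,0],"angular":[0,0,0],"claw":0}
  ]
}}

```text
time: 18.5
ee_pos: [0.6579, -0.2014, 0.0627]
tcp_rot: [180.0, 20.2, -172.6]
wrist_force: [-3.0, 0.3, 2.0]
opening: 0.0528
grasp_force: 42.8
```

Contact came at the expected height. I'll back off, correct 1 mm upslope, touch again and read the moment.

Request:
{"name": "play_rows", "arguments": {
  "increments": [
    {"slide":[0,0,-1.5],"angular":[0,0,0],"claw":0},
    {"slide":[-1,0,0],"angular":[0,0,0],"claw":0},
    {"slide":[0,0,1],"angular":[0,0,0],"claw":0},
    {"slide":[0,0,0.9],"angular":[0,0,0],"claw":0},
    {"slide":[0,0,0],"angular":[0,0,0],"claw":0},
    {"slide":[0,0,0],"angular":[0,0,0],"claw":0}
  ]
}}

```text
time: 19.1
ee_pos: [0.659, -0.2013, 0.0631]
tcp_rot: [180.0, 20.2, -172.6]
wrist_force: [-4.9, 0.1, 5.0]
opening: 0.0527
grasp_force: 43.1
```

```bash
python3 t.py
```

```text
F [ 2.49  0.43 -6.12] T [-0.356  0.77  -0.032] sd [0.038 0.025 0.032]
tcp [ 0.659  -0.2013  0.0631] ->  [ 0.659  -0.2013  0.0626] slide [0.23 0.04 0.41] rot [ 0.    0.02 -0.  ]
```

Request:
{"name": "play_rows", "arguments": {
  "increments": [
    {"slide":[0,0,0.2],"angular":[-0.4,0,0],"claw":0},
    {"slide":[0,0,0],"angular":[0,0,0],"claw":0},
    {"slide":[0,0,0],"angular":[0,0,0],"claw":0}
  ]
}}

```text
time: 19.6
ee_pos: [0.6591, -0.2012, 0.0631]
tcp_rot: [179.6, 20.2, -172.5]
wrist_force: [-6.2, 2.0, 6.6]
opening: 0.0527
grasp_force: 43.4
```

```bash
python3 t.py
```

```text
F [ 3.61  2.68 -8.92] T [-0.319  0.946 -0.007] sd [0.008 0.021 0.017]
tcp [ 0.6591 -0.2012  0.0631] ->  [ 0.659  -0.2013  0.0626] slide [ 0.29 -0.04  0.45] rot [0.41 0.03 0.  ]
```

Request:
{"name": "play_rows", "arguments": {
  "increments": [
    {"slide":[0,0,0],"angular":[-0.4,0,0],"claw":0},
    {"slide":[0,0,0],"angular":[0,0,0],"claw":0},
    {"slide":[0,0,0],"angular":[0,0,0],"claw":0}
  ]
}}

```text
time: 20.1
ee_pos: [0.6591, -0.2011, 0.0633]
tcp_rot: [179.2, 20.2, -172.5]
wrist_force: [-7.3, 2.4, 8.3]
opening: 0.0524
grasp_force: 43.6
```

```bash
python3 t.py
```

```text
F [  3.52   3.55 -10.41] T [-0.41   1.068  0.054] sd [0.018 0.019 0.029]
tcp [ 0.6591 -0.2012  0.0633] ->  [ 0.659  -0.2013  0.0626] slide [ 0.35 -0.14  0.61] rot [0.82 0.03 0.  ]
```

The moments fit a sensor about 0.19 m behind the TCP, with pressure at the left edge for roll 0° and at the right edge for −0.4° to −0.8°. Pitch is balanced. I'll lift, set the roll to about −0.2° and press straight down again.

Request:
{"name": "play_rows", "arguments": {
  "increments": [
    {"slide":[0,0,-3],"angular":[0,0,0],"claw":0},
    {"slide":[0.3,0,0],"angular":[0.6,0,0],"claw":0},
    {"slide":[0,0,0],"angular":[0,0,0],"claw":0},
    {"slide":[0,0,0],"angular":[0,0,0],"claw":0}
  ]
}}

```text
time: 20.7
ee_pos: [0.6577, -0.2013, 0.0646]
tcp_rot: [179.8, 20.2, -172.5]
wrist_force: [-0.5, -0.8, -0.0]
opening: 0.0523
grasp_force: 42.4
```

```bash
python3 t.py
```

```text
F [ 0.42 -0.04  0.59] T [0.007 0.399 0.025] sd [0.025 0.016 0.021]
tcp [ 0.6578 -0.2014  0.0648] ->  [ 0.659  -0.2013  0.0626] slide [-0.38 -0.01  2.43] rot [ 0.22 -0.01 -0.  ]
```

Request:
{"name": "play_rows", "arguments": {
  "increments": [
    {"slide":[0,0,1.5],"angular":[0,0,0],"claw":0},
    {"slide":[0,0,1],"angular":[0,0,0],"claw":0},
    {"slide":[0,0,0.4],"angular":[0,0,0],"claw":0},
    {"slide":[0,0,0],"angular":[0,0,0],"claw":0},
    {"slide":[0,0,0],"angular":[0,0,0],"claw":0}
  ]
}}

```text
time: 21.4
ee_pos: [0.6586, -0.2015, 0.0629]
tcp_rot: [179.8, 20.2, -172.6]
wrist_force: [-6.0, 0.6, 5.3]
opening: 0.0527
grasp_force: 43.2
```

```bash
python3 t.py
```

```text
F [ 2.85  1.9  -7.18] T [-0.172  0.979  0.034] sd [0.027 0.029 0.025]
tcp [ 0.6586 -0.2015  0.0629] ->  [ 0.659  -0.2013  0.0626] slide [-0.22  0.11  0.41] rot [ 0.2   0.01 -0.01]
```

Request:
{"name": "play_rows", "arguments": {
  "increments": [
    {"slide":[0.3,0.2,0.2],"angular":[0.1,0,0],"claw":0},
    {"slide":[0,0,0],"angular":[0,0,0],"claw":0},
    {"slide":[0,0,0],"angular":[0,0,0],"claw":0},
    {"slide":[0,0,0],"angular":[0,0,0],"claw":0}
  ]
}}

```text
time: 22.0
ee_pos: [0.6587, -0.2014, 0.0629]
tcp_rot: [179.9, 20.2, -172.6]
wrist_force: [-5.8, -0.9, 5.9]
opening: 0.0529
grasp_force: 43.3
```

```bash
python3 t.py; python3 t.py
```

```text
F [ 2.97  0.3  -6.85] T [-0.125  0.832  0.018] sd [0.022 0.036 0.026]
tcp [ 0.6586 -0.2015  0.0629] ->  [ 0.659  -0.2013  0.0626] slide [-0.22  0.12  0.38] rot [ 0.08  0.04 -0.01]
F [ 2.04  0.78 -7.26] T [-0.147  0.81   0.026] sd [0.009 0.012 0.04 ]
tcp [ 0.6586 -0.2015  0.0629] ->  [ 0.659  -0.2013  0.0626] slide [-0.22  0.15  0.39] rot [ 0.07  0.04 -0.01]
```

Request:
{"name": "play_rows", "arguments": {
  "increments": [
    {"slide":[0.4,0,0.25],"angular":[0,0,0],"claw":0},
    {"slide":[0,0,0],"angular":[0,0,0],"claw":0},
    {"slide":[0,0,0],"angular":[0,0,0],"claw":0},
    {"slide":[0,0,0],"angular":[0,0,0],"claw":0}
  ]
}}

```text
time: 22.8
ee_pos: [0.6587, -0.2015, 0.0629]
tcp_rot: [179.9, 20.3, -172.6]
wrist_force: [-4.4, 0.1, 6.7]
opening: 0.0525
grasp_force: 43.3
```

```bash
python3 t.py; python3 t.py
python3 - <<'E'
from g import *
s,cs=snap('side','side12');w,cw=snap('scene','sc12');im,ci=snap('wrist','w12')
B=Rb(20.2,7.45);c=np.array([.6528,-.2021,.0795])
a=proj(cs,[c])[0].astype(int);b=proj(cw,[c])[0].astype(int);print(a,b)
f=lambda i,p:cv2.resize(i[p[1]-30:p[1]+30,p[0]-40:p[0]+40],(400,300),interpolation=cv2.INTER_CUBIC)
cv2.imwrite('pics/fin.png',np.vstack([np.hstack([f(s,a),f(w,b)]),np.hstack([cv2.resize(im,(400,300)),cv2.resize(im[100:300,150:370],(400,300))])])[:,:,::-1])
E
```

```text
F [ 1.83  0.96 -8.12] T [-0.256  0.631  0.046] sd [0.018 0.017 0.038]
tcp [ 0.6587 -0.2015  0.0629] ->  [ 0.659  -0.2013  0.0626] slide [-0.2   0.14  0.38] rot [ 0.07  0.09 -0.  ]
F [ 1.64  0.61 -8.1 ] T [-0.209  0.656  0.073] sd [0.02  0.011 0.027]
tcp [ 0.6587 -0.2014  0.0629] ->  [ 0.659  -0.2013  0.0626] slide [-0.18  0.11  0.41] rot [0.07 0.09 0.  ]
[223 131] [149 245]
```

View pics/fin.png

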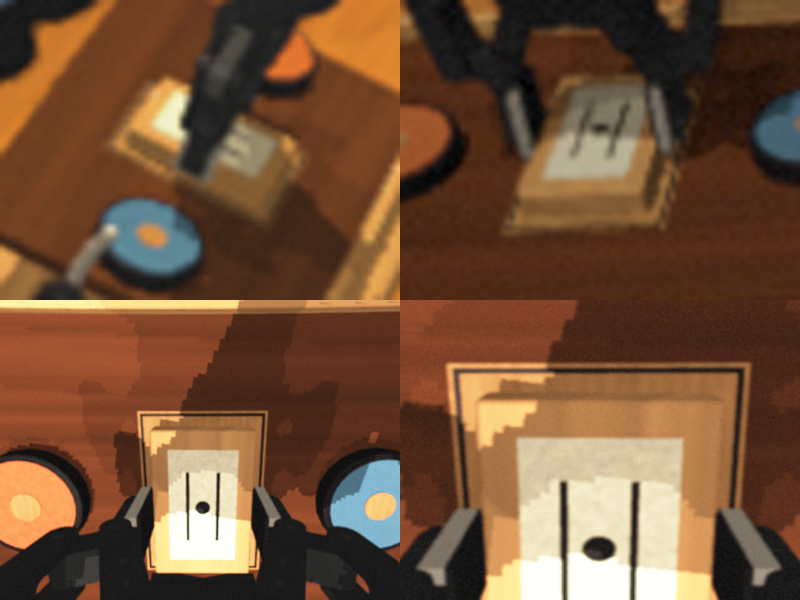

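The picture shows the plaque inside the field with even side margins: field 447–750 and plaque 478–722 in the close-up, centres 598 and 600. It is parallel to the border and its underside sits on the face. I'll check the uphill centring numerically.

Run:
```python
from g import *
im,ci=load('w12'); g=im.astype(int)
for u in (230,285): print(u,[(v,*g[v,u]) for v in range(136,174)][::1] if 0 else [int(x) for x in g[136:178,u,2]], [int(x) for x in g[136:178,u,0]])
o=bot.get_obs(); R=Ro.from_euler('xyz',o['tcp_rot'],degrees=True).as_matrix();t=np.array(o['ee_pos'])
def x(v,z,u=260):
    oo,d=ray(ci,[(u,v)]); a=(oo-t)@R;b=d@R; return (a+b*((z-a[2])/b[:,2])[:,None])[0]*1e3
for v in (140,142,144,146): print('field',v,x(v,-.018).round(1))
for v in range(158,172,2): print('top edge',v,x(v,-.032).round(1),'bottom edge',x(v,-.018).round(1))
```

```text
230 [39, 29, 32, 35, 35, 44, 65, 78, 77, 61, 59, 62, 72, 99, 98, 85, 72, 60, 60, 59, 60, 60, 51, 56, 59, 58, 57, 64, 53, 58, 65, 66, 70, 77, 76, 72, 74, 72, 73, 76, 74, 77] [127, 117, 120, 120, 118, 131, 174, 203, 195, 141, 81, 86, 151, 225, 236, 211, 181, 158, 156, 160, 160, 153, 151, 152, 152, 151, 137, 142, 134, 144, 154, 166, 174, 181, 183, 179, 181, 180, 179, 180, 178, 183]
285 [26, 15, 21, 23, 21, 38, 53, 61, 58, 42, 23, 28, 40, 49, 63, 67, 65, 67, 67, 63, 63, 65, 68, 63, 68, 63, 58, 57, 56, 57, 60, 67, 72, 77, 82, 82, 83, 75, 79, 73, 82, 79] [74, 70, 74, 72, 71, 100, 141, 158, 149, 100, 39, 46, 93, 134, 161, 167, 163, 164, 166, 165, 164, 166, 166, 165, 165, 158, 149, 145, 141, 137, 146, 162, 175, 187, 194, 193, 194, 194, 190, 186, 195, 193]
field 140 [ 50.3   0.4 -18. ]
field 142 [ 49.4   0.4 -18. ]
field 144 [ 48.6   0.4 -18. ]
field 146 [ 47.7   0.4 -18. ]
top edge 158 [ 45.    0.4 -32. ] bottom edge [ 42.6   0.4 -18. ]
top edge 160 [ 44.2   0.4 -32. ] bottom edge [ 41.8   0.4 -18. ]
top edge 162 [ 43.4   0.4 -32. ] bottom edge [ 40.9   0.4 -18. ]
top edge 164 [ 42.6   0.4 -32. ] bottom edge [ 40.1   0.4 -18. ]
top edge 166 [ 41.8   0.4 -32. ] bottom edge [ 39.2   0.4 -18. ]
top edge 168 [ 41.1   0.4 -32. ] bottom edge [ 38.3   0.4 -18. ]
top edge 170 [ 40.3   0.4 -32. ] bottom edge [ 37.4   0.4 -18. ]
```

Request:
{"name": "play_rows", "arguments": {
  "increments": [
    {"slide":[0,0,0.2],"angular":[-0.05,0,0],"claw":0},
    {"slide":[0,0,0],"angular":[0,0,0],"claw":0},
    {"slide":[0,0,0],"angular":[0,0,0],"claw":0},
    {"slide":[0,0,0],"angular":[0,0,0],"claw":0}
  ]
}}

```text
time: 23.75
ee_pos: [0.6587, -0.2015, 0.0629]
tcp_rot: [179.9, 20.3, -172.6]
wrist_force: [-6.4, 0.6, 9.2]
opening: 0.0528
grasp_force: 43.5
```

```bash
python3 t.py; python3 t.py
```

```text
F [  2.16   1.6  -10.21] T [-0.242  0.815  0.057] sd [0.027 0.037 0.019]
tcp [ 0.6587 -0.2015  0.0629] ->  [ 0.659  -0.2013  0.0626] slide [-0.21  0.13  0.38] rot [ 0.12  0.08 -0.  ]
F [ 2.27  0.89 -9.6 ] T [-0.27   0.825  0.034] sd [0.015 0.014 0.021]
tcp [ 0.6587 -0.2015  0.0629] ->  [ 0.659  -0.2013  0.0626] slide [-0.21  0.15  0.37] rot [ 0.12  0.08 -0.  ]
```

```bash
python3 -c "
from workcell import bot
print(bot.job_done())"
```

```text
the job is handed in; nothing more can be done
None
```

The beech plaque is centred and square on the kraft field, held flush under a push of about 10 N. I handed it in at about 24 s of the 64 s limit; the hand-in returned no verdict.

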